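Slide the pepper mill home into the seasoning rack

TASK

Push the tall pepper mill along the worktop, with the fingertips low on its white foot, into the free bay of the wooden seasoning rack (the one with the round cork mark) until it stands upright against the back of the bay, on the mark; then take the hand away. Do not grip, lift or tip the mill, and leave the salt shaker, the oil bottle and the lemon where they are.

Things in the scene. Friction and masses are not known exactly. Their poses are not given: they have to be found in the camera images.
- pepper_mill: Pepper mill, loose, upright, 179 mm tall, about 0.26 kg. White round foot 55 mm wide, 48 mm high; thinner body; pale head 50 mm wide from 113 to 179 mm. Origin: centre of the underside, z up. Slides if pushed low, may topple if pushed high. A hand pointing straight down may hit the head with its casing, so lean the tool back 30 to 45 degrees and let only the tips touch the foot.
- rack: Seasoning rack, fixed: brown wooden fence 22 mm high, 8 mm thick, no floor, two equal bays, steel rail 46 mm high along the back. Origin: its middle, on the worktop. x runs along the bays (centres at x = -42, +42 mm); y points out of the open mouths (about to the robot's left). Bays are 76 mm wide inside, back face at y = -28.5 mm, side walls end round at y = +18 mm.
- cork_mark: Round cork-coloured mark, 52 mm in diameter, flat on the worktop in the free bay (either of the two), at the bay's centre (y = 0 of the rack). It is no obstacle: the mill slides over it. Origin: its centre. The mill, pushed against the back of the bay, stands centred on it to about 1 mm in depth.
- salt_shaker: Glass salt shaker with a grey cap, 44 mm in diameter, 90 mm tall, loose, standing in the other bay. Origin: centre of its underside. Leave it alone.
- oil_bottle: Slim bottle, 47 mm in diameter, 185 mm tall, loose, upright, further back on the worktop. Origin: centre of its underside. Leave it alone.
- lemon: Yellow lemon, 71 x 53 x 51 mm, loose, further back on the worktop. Origin: centre of its underside. Leave it alone.

How it is judged:
By the outcome, as a careful person would: the job done as asked, in the order asked, and still so for the second after the job is handed in, with the robot touching nothing.
It also fails if it takes over 51 s, if anything falls off the work surface, if the arm or the gripper's body presses on something with over 40 N, if the wrist force passes 120 N, or if a joint passes its speed limit or range.

ROBOT

A 6-joint arm with a two-finger parallel gripper is mounted at the origin on a cart in front of the work surface, level with it; the furniture and walls round the work are solid. World frame = base frame: x ahead of the robot, y to its left, z up, the work surface at z = 0. Lengths are in m, angles in rad, forces in N, time in s.
With the tool pointing down it reaches from about 0.375 to 0.9 m from the base axis. Payload 3.1 kg.
Tool frame: the origin (TCP) lies on the centre line of the jaws, within the pads' length; the fingertips stand 25 mm ahead of it and the grasp point (between the pads) lies 6 mm ahead of it; x points along the fingers, y is the direction in which the jaws open and shut, and the axes are right-handed (so a half turn about x gives the same grasp; the last joint's range is limited). The gripper opens to 87 mm and grips with 3 to 60 N. Pads are 19 mm wide; open, the fingers measure 117 mm over their backs; the gripper's body (75 mm by 190 mm) begins 51 mm behind the grasp point.
Start: joints at [1.038, 0.527, 1.433, -0, 1.181, -0.178], TCP at [0.217, 0.586, 0.248] pointing down, gripper open.
Joint ranges: [-3.08, 3.08], [-0.75, 2.2], [0.22, 2.44], [-1.43, 4.57], [0, 2.65], [-2.85, 2.85]. Speed limits (rad/s): [2.79, 2.79, 3.14, 3.14, 3.14, 3.14].

INTERFACE

Orientations are given as a unit quaternion [x, y, z, w].
In Python, from rig import robot gives the robot as it stands. The module is installed in compiled form; this text tells all that it offers.
- The arm moves only by the tool move_arm, never from a script. Its argument "commands" is a list of rows, each a list of 5 numbers: the gripper's target within -1 to 1 (shut at 1, half-way at 0, fully open at -1), then the shift along the tool's x, y, z in mm, then the turn about the tool's x in degrees. A call has 1 to 8 rows; each row is the pose to reach, as a shift and turn from the pose commanded when the call began, along the tool's axes at that moment; what a row does not reach only later rows make up. A row lasts 1/12 s, in which the tool goes at most 41.7 mm and 7.16 degrees, less where a joint would pass 70% of its speed; a pose out of reach is approached as far as the arm can. A call with a gripper value outside its range is refused whole. The fingers move at their own pace and stop on an object; "newtons" is the grip in N (left out, the last holds). Time passes only in rows, so rows that repeat a pose let the fingers close. It gives the time, the measured TCP pose, the force and the opening at its end, in the units of the state.
- robot.get_obs(): the state, without advancing time (a new reading comes with each control period).
- robot.camera(name): name is "side" or "top"; returns a dict with "image" (384x512x3 uint8, red, green, blue), "fx", "fy", "cx", "cy" (pixels), "distortion" ([k1, k2, p1, p2, k3] as OpenCV has them; the pictures are not rectified), "xyz" and "rotation" of the camera in the world. Camera axes: x right, y down, z forward; pixel columns grow to the right and rows downward; lengths in m; the calibration is good to about 2 mm. A picture is of the moment at which its call begins. There is no depth.
- robot.hand_in(): hands the job in, once; it reports no verdict.
Trained networks look in a picture, given as the dict that the camera call returned (one of the last four; its "shot" number tells which), for a name from the list of things; names that differ only in an ending like _2 or _b are one class to them, and where a whole thing is asked for, a point or a joint stands for the part that bears it (a point fixed in the world has none). Each returns a list of dicts, best first, with "p" (0 to 1); they miss things now and then, are a little off and sometimes report something else, mostly with a low value. They report only what shows in the picture. A call takes as long as a camera call.
- robot.regions_of(picture, name): "pixels" (384x512 bool, what is visible of it) and "bbox" ([left, top, right, bottom] in pixels, round what is visible of it).
The state is a dict: "time": time; "q": joint angles; "joint_velocities": joint speeds; "joint_torque": joint torques, N m; "position": TCP position; "tool_rot": TCP orientation; "ft_force": force on the tool from outside, world axes, zero at the start; "moment": the same for the moment, N m; "grip_width": finger opening in m.
Only numpy, scipy, OpenCV 4.12 (cv2) and the standard library are available. Lean on these libraries where they do the work, as an engineer would, in place of code of your own. Each camera call takes 0.05 s, during which the arm holds its last target.

## Working session

There is one attempt and no reset: what is moved stays moved. The work goes in short steps, Python scripts to look and compute and a tool call to move; the robot and the scene stay as the last step left them, time stands still between calls to the robot, and variables do not carry over. Pictures are saved under pics/ and viewed, and the job is handed in when it is done.

Besides the shell and the picture viewer there is one more tool, called after "Emit:" as name(argument=value, ...) on one line, values as JSON. move_arm: Moves the arm, as the interface text tells. Its arguments: {"type":"object","properties":{"commands":{"type":"array","items":{"type":"array","items":{"type":"number"}}},"newtons":{"type":"number"}},"required":["commands"]}

```bash
mkdir -p pics; cat > h.py <<'E'
import numpy as np, cv2
from rig import robot
def K(c): return np.array([[c['fx'],0,c['cx']],[0,c['fy'],c['cy']],[0,0,1.]])
def ray(c,uv):
    p=cv2.undistortPoints(np.array(uv,float).reshape(-1,1,2),K(c),np.array(c['distortion'],float)).reshape(-1,2)
    d=np.c_[p,np.ones(len(p))]@np.array(c['rotation']).T
    return np.array(c['xyz']),d
def onz(c,uv,z):
    o,d=ray(c,uv); return o+d*((z-o[2])/d[:,2])[:,None]
def proj(c,P):
    R=np.array(c['rotation']); t=-R.T@np.array(c['xyz'])
    return cv2.projectPoints(np.array(P,float).reshape(-1,1,3),cv2.Rodrigues(R.T)[0],t,K(c),np.array(c['distortion'],float))[0].reshape(-1,2)
def save(c,n,img=None):
    i=c['image'] if img is None else img
    cv2.imwrite('pics/'+n,cv2.resize(i[:,:,::-1],(800,600),interpolation=cv2.INTER_CUBIC))
E
python3 - <<'E'
from h import *
o=robot.get_obs(); print({k:np.round(v,3) for k,v in o.items()})
for n in('top','side'):
    c=robot.camera(n); save(c,n+'0.png'); print(n,np.round(c['xyz'],3),np.round(c['rotation'],3).tolist(),c['fx'],c['distortion'])
    for t in('pepper_mill','rack','cork_mark','salt_shaker','oil_bottle','lemon'):
        for r in robot.regions_of(c,t)[:2]:
            b=r['bbox']; m=np.argwhere(r['pixels'])[:,::-1].mean(0)
            print(t,round(r['p'],2),np.round(b),np.round(m,1),np.round(onz(c,[m],0)[0],3), r['pixels'].sum())
E
```

```text
{'time': np.float64(0.0), 'q': array([ 1.037,  0.528,  1.434,  0.   ,  1.181, -0.179]), 'joint_velocities': array([ 0.   , -0.001, -0.   ,  0.001,  0.   , -0.   ]), 'joint_torque': array([ 1.0000e-03, -4.4005e+01, -1.7659e+01,  6.3000e-02,  5.8000e-02,
       -0.0000e+00]), 'position': array([0.217, 0.585, 0.247]), 'tool_rot': array([ 0.124,  0.696, -0.126,  0.696]), 'ft_force': array([-0.041, -1.044,  0.387]), 'moment': array([-0.017,  0.023, -0.069]), 'grip_width': np.float64(0.087)}
top [ 0.515 -0.02   0.9  ] [-0.703, 0.709, -0.025, 0.049] 401.878323182809 [-0.09815301  0.          0.          0.          0.        ]Traceback (most recent call last):
  File "<stdin>", line 8, in <module>
  File "h.py", line 9, in onz
    o,d=ray(c,uv); return o+d*((z-o[2])/d[:,2])[:,None]
        ~~~^^^^^^
  File "h.py", line 6, in ray
    d=np.c_[p,np.ones(len(p))]@np.array(c['rotation']).T
      ~~~~~~~~~~~~~~~~~~~~~~~~^~~~~~~~~~~~~~~~~~~~~~~~~~
ValueError: matmul: Input operand 1 has a mismatch in its core dimension 0, with gufunc signature (n?,k),(k,m?)->(n?,m?) (size 4 is different from 3)
```

```bash
sed -i "s/np.array(c\['rotation'\])/Rot.from_quat(c['rotation']).as_matrix()/; s/^from rig/from scipy.spatial.transform import Rotation as Rot\nfrom rig/" h.py
python3 - <<'E'
from h import *
print(Rot.from_quat(robot.get_obs()['tool_rot']).as_matrix().round(3))
for n in('top','side'):
    c=robot.camera(n); save(c,n+'0.png'); print(n,np.round(c['xyz'],3),Rot.from_quat(c['rotation']).as_matrix().round(2).tolist(),c['fx'],c['distortion'])
    for t in('pepper_mill','rack','cork_mark','salt_shaker','oil_bottle','lemon'):
        for r in robot.regions_of(c,t)[:2]:
            b=r['bbox']; m=np.argwhere(r['pixels'])[:,::-1].mean(0)
            print(t,round(r['p'],2),np.round(b),np.round(m,1),np.round(onz(c,[m],0)[0],3), r['pixels'].sum())
E
```

```text
[[-0.001  0.347  0.938]
 [-0.002  0.938 -0.347]
 [-1.    -0.002 -0.   ]]
top [ 0.515 -0.02   0.9  ] [[-0.01, -0.99, 0.11], [-1.0, 0.01, 0.03], [-0.03, -0.11, -0.99]] 401.878323182809 [-0.09815301  0.          0.          0.          0.        ]
pepper_mill 0.71 [216. 240. 246. 269.] [230.4 254.3] [0.474 0.074 0.   ] 671
pepper_mill 0.63 [320. 204. 350. 227.] [335.6 213.2] [ 0.563 -0.161  0.   ] 371
rack 0.98 [320. 192. 363. 273.] [348.4 231.9] [ 0.521 -0.189  0.   ] 805
cork_mark 0.89 [329. 244. 351. 264.] [339.8 252.6] [ 0.476 -0.169  0.   ] 381
salt_shaker 0.65 [324. 202. 350. 226.] [335.3 213. ] [ 0.564 -0.161  0.   ] 349
oil_bottle 0.76 [247. 125. 268. 163.] [260.4 144.7] [0.722 0.006 0.   ] 690
lemon 0.56 [320. 131. 345. 156.] [329.5 140.8] [ 0.729 -0.152  0.   ] 511
side [ 0.555 -0.748  0.614] [[1.0, -0.04, 0.06], [-0.07, -0.62, 0.78], [0.01, -0.78, -0.62]] 439.62925648007973 [-0.10611125  0.          0.          0.          0.        ]
pepper_mill 0.78 [174. 122. 203. 200.] [187.2 160.3] [0.467 0.194 0.   ] 1634
rack 0.7 [160. 245. 256. 282.] [208.4 267.1] [ 0.522 -0.175  0.   ] 1317
cork_mark 0.55 [170. 256. 196. 271.] [183.7 265. ] [ 0.475 -0.167  0.   ] 235
salt_shaker 0.95 [219. 224. 243. 263.] [228.8 242.8] [ 0.563 -0.112  0.   ] 749
salt_shaker 0.65 [283. 131. 307. 213.] [294.  174.3] [0.729 0.117 0.   ] 1447
oil_bottle 0.6 [281. 130. 307. 213.] [294.1 174.6] [0.729 0.116 0.   ] 1373
lemon 0.62 [297. 232. 331. 256.] [313.4 243.6] [ 0.732 -0.125  0.   ] 664
```

View pics/top0.png

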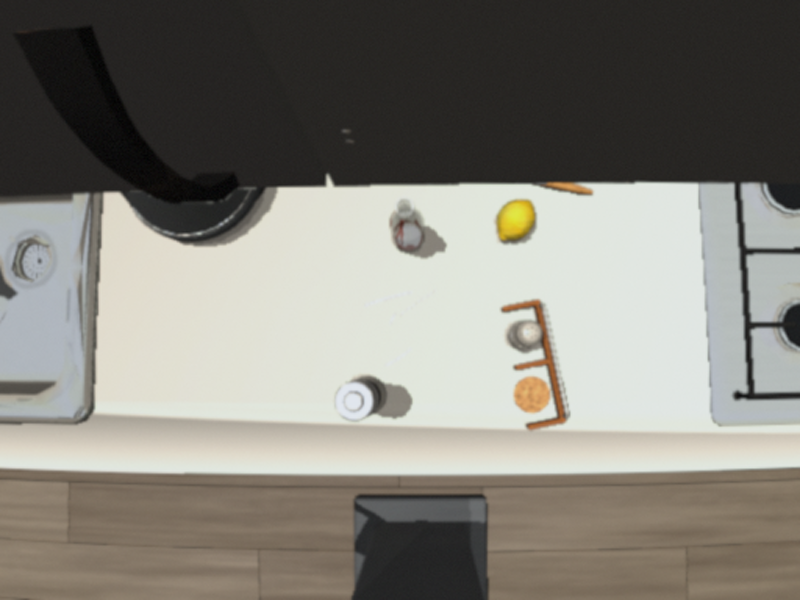

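View pics/side0.png

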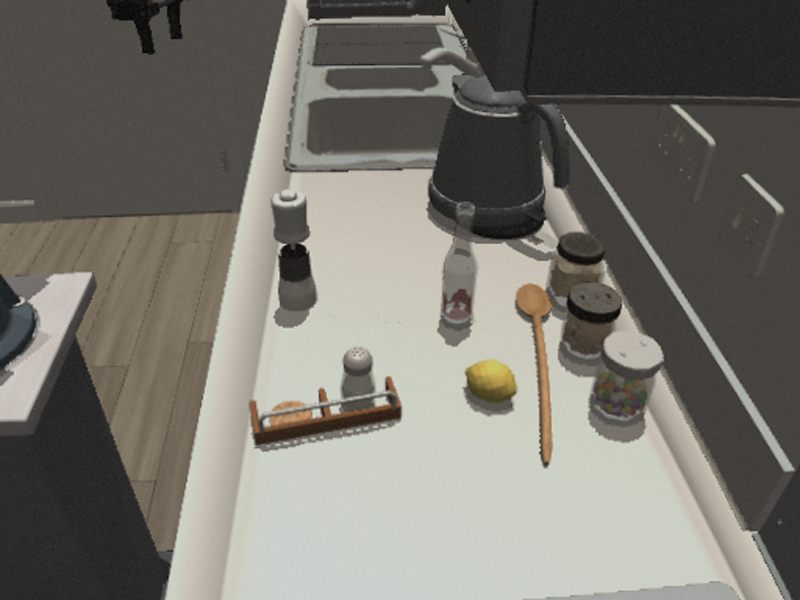

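Emit:
move_arm(commands=[[-1,0,-40,-44,7],[-1,0,-80,-88,14],[-1,0,-120,-132,21],[-1,0,-156,-174,28],[-1,0,-156,-174,35],[-1,0,-156,-174,42],[-1,0,-156,-174,49],[-1,0,-156,-174,56]])

```text
time: 1.47
position: [-0.0022, 0.4992, 0.2479]
tool_rot: [0.438, 0.555, -0.438, 0.555]
ft_force: [0.2, -0.2, -0.2]
grip_width: 0.0869
```

```bash
cat > st.py <<'E'
from h import *
def st():
    o=robot.get_obs(); R=Rot.from_quat(o['tool_rot']).as_matrix()
    print('t',round(float(o['time']),2),'pos',np.round(o['position'],4),'q',np.round(o['q'],3),'F',np.round(o['ft_force'],1),'w',round(float(o['grip_width']),4)); print(R.round(3).tolist())
    return o,R
if __name__=='__main__': st()
E
python3 st.py
```

```text
t 1.47 pos [-0.0022  0.4992  0.2479] q [1.351 0.359 1.742 0.    1.041 1.115] F [ 0.2 -0.2 -0.2] w 0.0869
[[-0.0, 0.972, 0.234], [-0.0, 0.234, -0.972], [-1.0, -0.0, 0.0]]
```

Emit:
move_arm(commands=[[-1,0,-9,39,7],[-1,0,-18,78,13.5],[-1,0,-28,117,13.5],[-1,0,-35,150,13.5],[-1,0,-47,195,13.5]])

```text
time: 1.88
position: [0.0006, 0.3043, 0.2478]
tool_rot: [0.5, 0.501, -0.498, 0.501]
ft_force: [1.2, -0.8, 0.8]
grip_width: 0.087
```

```bash
python3 st.py
```

```text
t 1.88 pos [0.0006 0.3043 0.2478] q [ 1.196  0.078  2.161 -0.     0.9    1.192] F [ 1.2 -0.8  0.8] w 0.087
[[0.001, 1.0, 0.004], [0.002, 0.004, -1.0], [-1.0, 0.001, -0.002]]
```

Emit:
move_arm(commands=[[-1,0,0,40,0],[-1,0,0,80,0],[-1,0,0,110,0],[-1,0,0,110,0]])

```text
time: 2.22
position: [-0.0023, 0.1882, 0.2464]
tool_rot: [-0.498, -0.499, 0.502, -0.501]
ft_force: [-0.2, 0.0, -0.0]
grip_width: 0.087
```

```bash
python3 st.py
```

```text
t 2.22 pos [-0.0023  0.1882  0.2464] q [ 9.540e-01 -1.500e-01  2.374e+00 -1.000e-03  9.230e-01  9.550e-01] F [-0.2  0.  -0. ] w 0.087
[[-0.003, 1.0, -0.0], [-0.005, -0.0, -1.0], [-1.0, -0.003, 0.005]]
```

Emit:
move_arm(commands=[[-1,0,0,40,0],[-1,0,0,80,0],[-1,0,0,120,0],[-1,0,0,120,0]])

```text
time: 2.55
position: [0.0092, 0.1172, 0.2636]
tool_rot: [0.498, 0.499, -0.499, 0.504]
ft_force: [1.4, 0.2, -0.1]
grip_width: 0.0871
```

```bash
python3 st.py
```

```text
t 2.55 pos [0.0092 0.1172 0.2636] q [ 0.305 -0.5    2.435 -0.008  1.204  0.301] F [ 1.4  0.2 -0.1] w 0.0871
[[0.004, 1.0, 0.007], [-0.006, 0.007, -1.0], [-1.0, 0.004, 0.006]]
```

Emit:
move_arm(commands=[[-1,0,20,-30,0],[-1,0,50,-60,0],[-1,0,75,-90,0],[-1,0,100,-120,0],[-1,0,130,-150,0],[-1,0,170,-150,0],[-1,0,210,-150,0],[-1,0,250,-150,0]])

```text
time: 3.22
position: [0.2587, 0.2695, 0.2625]
tool_rot: [0.498, 0.499, -0.499, 0.503]
ft_force: [0.5, 1.2, -0.3]
grip_width: 0.0871
```

```bash
python3 st.py
```

```text
t 3.22 pos [0.2587 0.2695 0.2625] q [ 0.509  0.161  1.996 -0.007  0.986  0.507] F [ 0.5  1.2 -0.3] w 0.0871
[[0.002, 1.0, 0.006], [-0.006, 0.006, -1.0], [-1.0, 0.002, 0.006]]
```

Emit:
move_arm(commands=[[-1,0,40,0,0],[-1,0,80,0,0],[-1,0,120,0,0],[-1,30,160,0,0],[-1,60,190,0,0],[-1,60,190,0,0]])

```text
time: 3.72
position: [0.451, 0.2685, 0.1992]
tool_rot: [0.498, 0.498, -0.501, 0.503]
ft_force: [0.4, 0.3, -0.1]
grip_width: 0.0868
```

```bash
python3 - <<'E'
from st import *
st()
for n in('top','side'):
    c=robot.camera(n); save(c,n+'1.png')
E
```

```text
t 3.72 pos [0.451  0.2685 0.1992] q [ 0.328  0.462  1.732 -0.009  0.949  0.332] F [ 0.4  0.3 -0.1] w 0.0868
[[0.002, 1.0, 0.001], [-0.007, 0.001, -1.0], [-1.0, 0.002, 0.007]]
```

View pics/top1.png

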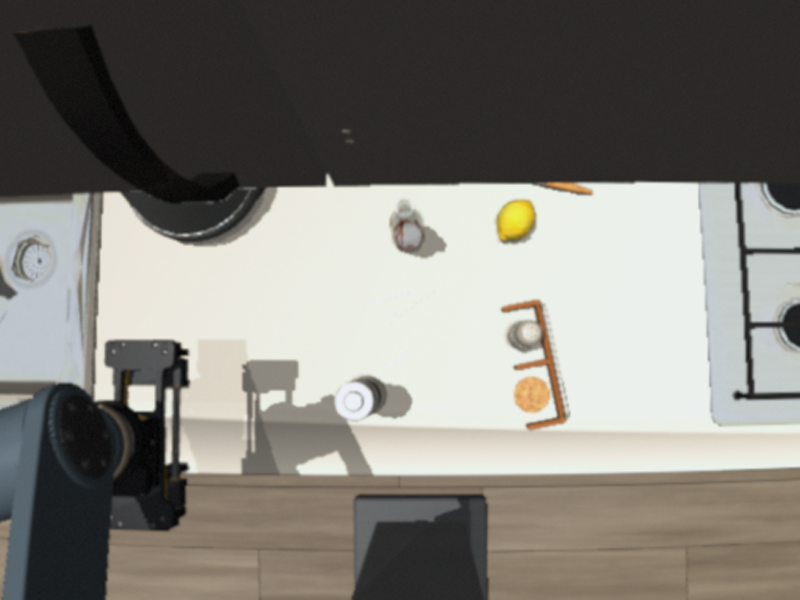

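View pics/side1.png

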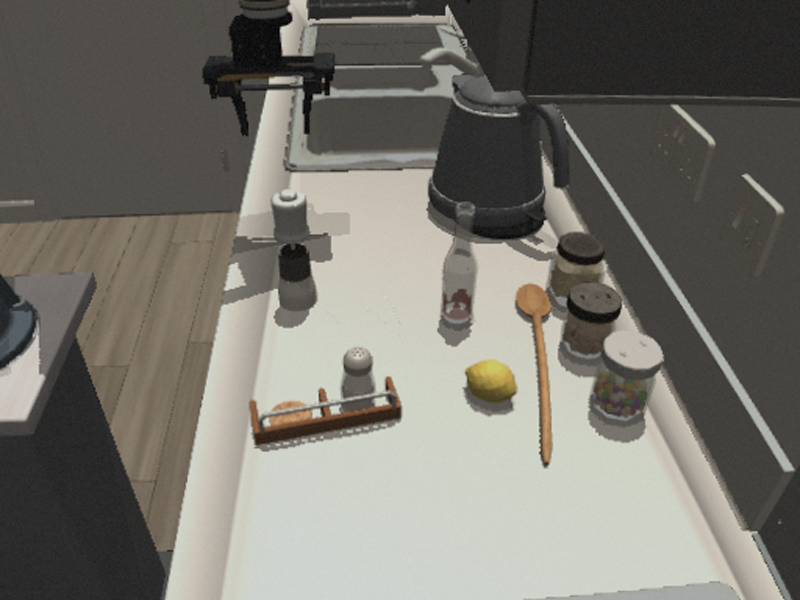

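Emit:
move_arm(commands=[[-1,-40,0,0,-7],[-1,-80,0,0,-14],[-1,-120,0,0,-21],[-1,-130,-10,30,-28],[-1,-130,-20,70,-35],[-1,-130,-30,110,-42],[-1,-130,-30,148,-49],[-1,-130,-30,148,-56]])

```text
time: 4.48
position: [0.414, 0.1193, 0.3352]
tool_rot: [0.215, 0.671, -0.219, 0.675]
ft_force: [0.6, -0.5, -0.2]
grip_width: 0.0873
```

Emit:
move_arm(commands=[[-1,0,0,0,-7],[-1,0,0,0,-14],[-1,0,0,0,-21],[-1,0,0,0,-28],[-1,0,0,0,-35],[-1,0,0,0,-42],[-1,0,0,0,-49],[-1,0,0,0,-56]])

```text
time: 5.15
position: [0.4149, 0.1224, 0.335]
tool_rot: [-0.128, 0.695, 0.123, 0.696]
ft_force: [-0.6, -0.3, 0.7]
grip_width: 0.087
```

```bash
python3 st.py
```

```text
t 5.15 pos [0.4149 0.1224 0.335 ] q [ 0.032  0.15   1.766 -0.007  1.222 -1.893] F [-0.6 -0.3  0.7] w 0.087
[[0.003, -0.349, 0.937], [-0.006, 0.937, 0.349], [-1.0, -0.007, 0.0]]
```

Emit:
move_arm(commands=[[-1,0,0,0,-7],[-1,0,0,0,-14],[-1,0,0,0,-21],[-1,0,0,0,-28],[-1,0,0,0,-35],[-1,0,0,0,-42],[-1,0,0,0,-49],[-1,0,0,0,-56]])

```text
time: 5.82
position: [0.4149, 0.1245, 0.335]
tool_rot: [-0.439, 0.558, 0.432, 0.556]
ft_force: [2.0, 0.3, -0.2]
grip_width: 0.0869
```

Emit:
move_arm(commands=[[-1,0,0,0,-7],[-1,0,0,0,-14],[-1,0,0,0,-21]])

```text
time: 6.07
position: [0.402, 0.1778, 0.328]
tool_rot: [0.525, -0.521, -0.462, -0.489]
ft_force: [-1.3, -0.9, 0.6]
grip_width: 0.0871
```

```bash
python3 st.py
```

```text
t 6.07 pos [0.402  0.1778 0.328 ] q [ 0.227  0.178  1.756 -0.107  1.202 -2.854] F [-1.3 -0.9  0.6] w 0.0871
[[0.03, -0.999, 0.024], [-0.096, 0.021, 0.995], [-0.995, -0.032, -0.095]]
```

Emit:
move_arm(commands=[[-1,0,0,-20,-7],[-1,0,0,-40,-14],[-1,0,0,-60,-21],[-1,0,0,-60,-28],[-1,0,0,-60,-35],[-1,0,0,-60,-42]])

```text
time: 6.57
position: [0.3438, 0.2174, 0.2881]
tool_rot: [0.665, -0.442, -0.484, -0.357]
ft_force: [-0.1, -0.4, -0.2]
grip_width: 0.087
```

```bash
python3 st.py
```

```text
t 6.57 pos [0.3438 0.2174 0.2881] q [ 0.484  0.203  1.885 -0.326  1.066 -2.853] F [-0.1 -0.4 -0.2] w 0.087
[[0.14, -0.934, -0.329], [-0.243, -0.355, 0.903], [-0.96, -0.046, -0.277]]
```

Emit:
move_arm(commands=[[-1,3,0,-20,7],[-1,6,0,-50,14],[-1,10,0,-90,21],[-1,14,0,-130,28],[-1,18,0,-170,35],[-1,22,0,-210,42],[-1,25,0,-233,49],[-1,25,0,-233,49]])

```text
time: 7.23
position: [0.4261, -0.0029, 0.3298]
tool_rot: [-0.455, 0.605, 0.252, 0.603]
ft_force: [0.1, 0.8, -0.3]
grip_width: 0.087
```

```bash
python3 st.py
```

```text
t 7.23 pos [ 0.4261 -0.0029  0.3298] q [-0.117  0.105  1.873 -0.273  1.006 -2.619] F [ 0.1  0.8 -0.3] w 0.087
[[0.141, -0.855, 0.5], [-0.246, 0.458, 0.854], [-0.959, -0.243, -0.146]]
```

Emit:
move_arm(commands=[[-1,0,0,0,-7],[-1,0,0,0,-14],[-1,5,-9,-17,-21],[-1,10,-18,-34,-28],[-1,15,-27,-51,-35],[-1,15,-27,-51,-42],[-1,15,-27,-51,-49],[-1,15,-27,-51,-56]])

```text
time: 7.9
position: [0.4055, 0.0146, 0.2527]
tool_rot: [0.685, -0.497, -0.385, -0.369]
ft_force: [0.5, 0.7, 0.8]
grip_width: 0.0867
```

```bash
python3 st.py
```

```text
t 7.9 pos [0.4055 0.0146 0.2527] q [ 0.043  0.227  2.064 -0.64   0.747 -2.854] F [0.5 0.7 0.8] w 0.0867
[[0.21, -0.964, -0.161], [-0.397, -0.235, 0.887], [-0.893, -0.123, -0.432]]
```

Emit:
move_arm(commands=[[-1,-35,-5,-17,7],[-1,-20,15,-57,14],[-1,-5,30,-95,21],[-1,5,45,-133,28],[-1,12,60,-170,35],[-1,18,75,-207,42],[-1,25,90,-244,49],[-1,32,105,-281,56]])

```text
time: 8.57
position: [0.3683, -0.2377, 0.3214]
tool_rot: [-0.428, 0.626, 0.096, 0.645]
ft_force: [0.3, 0.5, -0.3]
grip_width: 0.0872
```

```bash
python3 st.py
```

```text
t 8.57 pos [ 0.3683 -0.2377  0.3214] q [-0.71   0.052  2.028 -0.309  0.644 -2.854] F [ 0.3  0.5 -0.3] w 0.0872
[[0.199, -0.66, 0.725], [-0.412, 0.615, 0.672], [-0.889, -0.432, -0.149]]
```

Emit:
move_arm(commands=[[-1,0,0,0,-7],[-1,0,0,0,-14],[-1,0,0,0,-21],[-1,0,0,0,-28],[-1,0,0,0,-35]])

```text
time: 8.98
position: [0.379, -0.21, 0.2843]
tool_rot: [0.6, -0.597, -0.219, -0.485]
ft_force: [-0.5, -0.1, -0.9]
grip_width: 0.0867
```

```bash
python3 st.py
```

```text
t 8.98 pos [ 0.379  -0.21    0.2843] q [-0.548  0.14   2.115 -0.712  0.532 -2.854] F [-0.5 -0.1 -0.9] w 0.0867
[[0.19, -0.929, 0.318], [-0.504, 0.185, 0.843], [-0.842, -0.321, -0.433]]
```

Emit:
move_arm(commands=[[-1,-5,15,-35,7],[-1,0,37,-70,14],[-1,5,60,-105,21],[-1,10,80,-140,28],[-1,15,100,-172,35],[-1,20,122,-206,38],[-1,21,142,-239,38],[-1,21,142,-239,38]])

```text
time: 9.65
position: [0.2539, -0.3397, 0.2701]
tool_rot: [-0.411, 0.651, -0.009, 0.638]
ft_force: [-0.2, 0.5, -0.5]
grip_width: 0.087
```

```bash
python3 st.py
```

```text
t 9.65 pos [ 0.2539 -0.3397  0.2701] q [-1.127  0.107  2.25  -0.486  0.213 -2.854] F [-0.2  0.5 -0.5] w 0.087
[[0.151, -0.523, 0.839], [-0.547, 0.663, 0.511], [-0.823, -0.536, -0.186]]
```

Emit:
move_arm(commands=[[0.2,-20,-13,-4,7],[0.2,-40,-26,-8,14],[0.2,-49,-32,-11,21],[0.2,-49,-32,-11,28],[0.2,-49,-32,-11,35],[0.2,-49,-32,-11,42],[0.2,-49,-32,-11,49],[0.2,-49,-32,-11,56]])

```text
time: 10.32
position: [0.2547, -0.3382, 0.3292]
tool_rot: [-0.061, 0.57, -0.315, 0.756]
ft_force: [0.6, -0.2, 0.2]
grip_width: 0.0418
```

```bash
cat > sh.py <<'E'
# usage: sh.py x y z  -> tool shift to bring TCP to world target, from measured pose
import sys
from st import *
o,R=st(); w=np.array(list(map(float,sys.argv[1:4])))-o['position']
print('shift mm',(R.T@w*1000).round(1),'len',round(np.linalg.norm(w)*1000))
y,z=R[2,1],R[2,2]; b=np.degrees(np.arctan2(-y,z)); print('turn for level jaws',b, b-180*np.sign(b))
E
python3 sh.py 0.42 0.22 0.33
python3 - <<'E'
from h import *
for n in('top','side'):
    c=robot.camera(n); save(c,n+'2.png'); np.save(n+'2.npy',c,allow_pickle=True)
    for t in('pepper_mill','rack','cork_mark'):
        for r in robot.regions_of(c,t)[:1]:
            np.save(f'{n}_{t}.npy',r['pixels']); print(n,t,r['p'],np.round(r['bbox']))
E
```

```text
t 10.32 pos [ 0.2547 -0.3382  0.3292] q [-1.123 -0.027  2.146 -0.235  0.439 -2.133] F [ 0.6 -0.2  0.2] w 0.0418
[[0.152, 0.407, 0.901], [-0.545, 0.795, -0.267], [-0.825, -0.45, 0.342]]
shift mm [-2.798e+02  5.106e+02  1.000e-01] len 582
turn for level jaws 52.7502438448954 -127.24975615510459
top pepper_mill 0.58 [212. 237. 246. 268.]
top rack 0.88 [322. 190. 363. 277.]
top cork_mark 0.61 [328. 240. 353. 265.]
side pepper_mill 0.81 [174. 124. 202. 197.]
side rack 0.64 [159. 244. 258. 284.]
side cork_mark 0.47 [170. 257. 198. 273.]
```

View pics/top2.png

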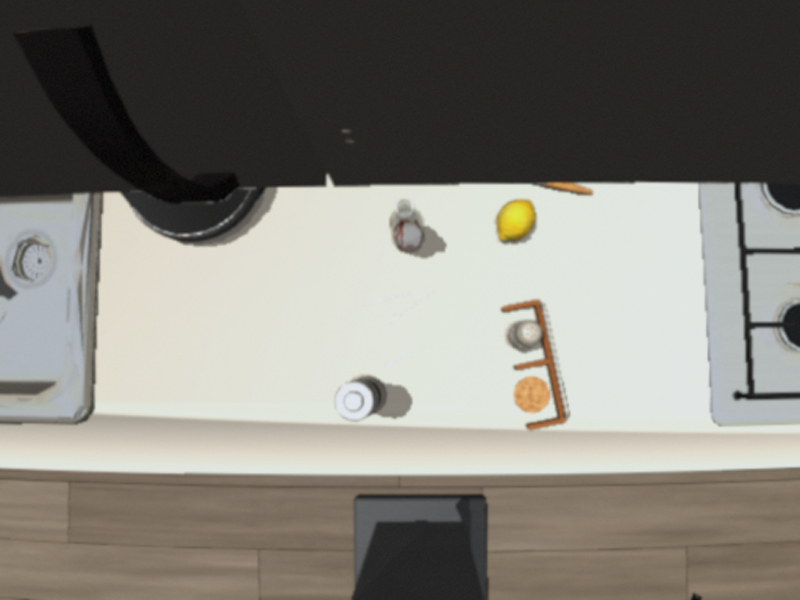

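View pics/side2.png

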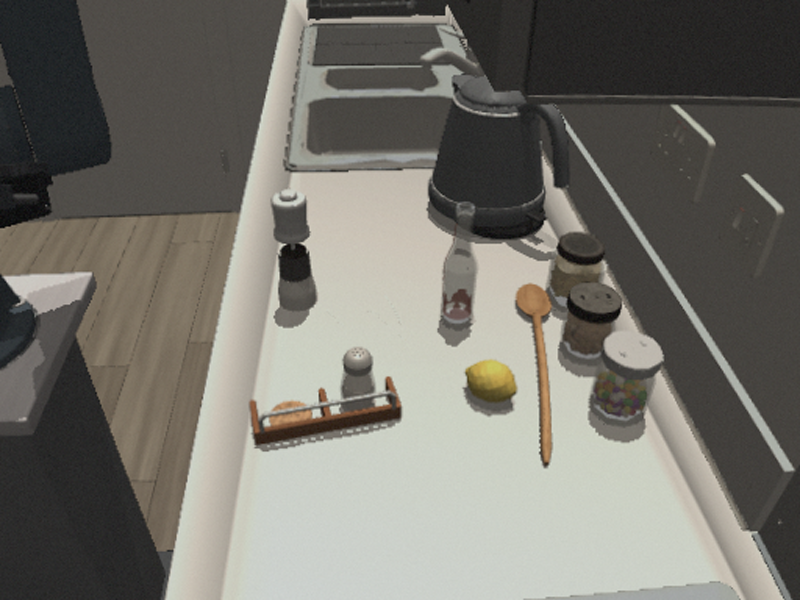

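```bash
cat > fit.py <<'E'
from h import *
from scipy.optimize import minimize
C={n:np.load(n+'2.npy',allow_pickle=True).item() for n in('top','side')}
a=np.linspace(0,2*np.pi,40)
def ring(x,y,r,z): return np.c_[x+r*np.cos(a),y+r*np.sin(a),0*a+z]
def fillhull(m,c,P): cv2.fillConvexPoly(m,cv2.convexHull(np.round(proj(c,P)*16).astype(np.int32)),1,shift=4,lineType=cv2.LINE_8)
S=4
def rend_mill(c,x,y):
    m=np.zeros((384,512),np.uint8)
    for r,z0,z1 in((.0275,0,.048),(.017,.04,.12),(.025,.113,.170)):
        fillhull(m,c,np.r_[ring(x,y,r,z0),ring(x,y,r,z1)])
    return m
def rend_rack(c,x,y,t):
    m=np.zeros((384,512),np.uint8); R=np.array([[np.cos(t),-np.sin(t)],[np.sin(t),np.cos(t)]])
    def box(x0,x1,y0,y1,z0,z1):
        P=np.array([[i,j,k] for i in(x0,x1) for j in(y0,y1) for k in(z0,z1)]); P[:,:2]=P[:,:2]@R.T+[x,y]; fillhull(m,c,P)
    box(-.088,.088,-.0365,-.0285,0,.022)
    for s in(-.084,0,.084): box(s-.004,s+.004,-.0285,.018,0,.022)
    return m
def sm(m): return cv2.GaussianBlur(m.astype(np.float32),(0,0),1.2)
def fit(rend,masks,p0):
    T={n:sm(masks[n]) for n in masks}
    f=lambda p: sum(((sm(rend(C[n],*p))-T[n])**2).sum() for n in masks)
    r=minimize(f,p0,method='Nelder-Mead',options=dict(initial_simplex=np.array([p0]+[np.array(p0)+d for d in np.eye(len(p0))*0.012]),xatol=1e-4,fatol=.01)); return r.x,r.fun
ld=lambda t,ns=('top','side'):{n:np.load(f'{n}_{t}.npy') for n in ns}
pm={}
for ns in(('top','side'),('top',),('side',)):
    pm[ns]=fit(rend_mill,ld('pepper_mill',ns),[.468,.075]); print('mill',ns,pm[ns])
# rack by brown colour
def brown(c):
    h=cv2.cvtColor(c['image'],cv2.COLOR_RGB2HSV); return (h[...,0]<16)&(h[...,1]>100)&(h[...,2]>40)
for ns in(('top','side'),('top',),('side',)):
    ms={n:brown(C[n])&(cv2.dilate(np.load(f'{n}_rack.npy').astype(np.uint8),np.ones((9,9)))>0)&~np.load(f'{n}_cork_mark.npy') for n in ns}
    pm['r',ns]=fit(rend_rack,ms,[.52,-.175,.17]); print('rack',ns,pm['r',ns])
for n in C:
    q=np.argwhere(np.load(f'{n}_cork_mark.npy'))[:,::-1].mean(0); print('mark',n,onz(C[n],[q],0)[0].round(4))
x,y,t=pm['r',('top','side')][0]
for s in(-.042,.042): print('bay',s,x+s*np.cos(t),y+s*np.sin(t))
for n in C:
    im=C[n]['image'].copy()
    for m,col in((rend_mill(C[n],*pm[('top','side')][0]),(255,0,0)),(rend_rack(C[n],x,y,t),(0,0,255))):
        cs,_=cv2.findContours(m,cv2.RETR_LIST,cv2.CHAIN_APPROX_NONE); cv2.drawContours(im,cs,-1,col,1)
    x0,y0=(190,170) if n=='top' else (150,110)
    cr=im[y0:y0+180,x0:x0+240] ; cv2.imwrite(f'pics/fit_{n}.png',cv2.resize(cr[:,:,::-1],(800,600),interpolation=cv2.INTER_NEAREST))
E
python3 fit.py
```

```text
mill ('top', 'side') (array([0.47981917, 0.06397794]), np.float64(128.09185791015625))
mill ('top',) (array([0.47966576, 0.0630125 ]), np.float64(43.780845642089844))
mill ('side',) (array([0.48044385, 0.06612378]), np.float64(78.32135009765625))
rack ('top', 'side') (array([ 0.5193716 , -0.16288321,  0.16884187]), np.float64(356.61151123046875))
rack ('top',) (array([ 0.51852468, -0.1619512 ,  0.17671739]), np.float64(134.04238891601562))
rack ('side',) (array([ 0.51945037, -0.16265538,  0.16611324]), np.float64(204.3357391357422))
mark top [ 0.4768 -0.1685  0.    ]
mark side [ 0.4777 -0.1681  0.    ]
bay -0.042 0.4779688358590274 -0.169940928069157
bay 0.042 0.5607743593697031 -0.15582550118496624
```

View pics/fit_top.png

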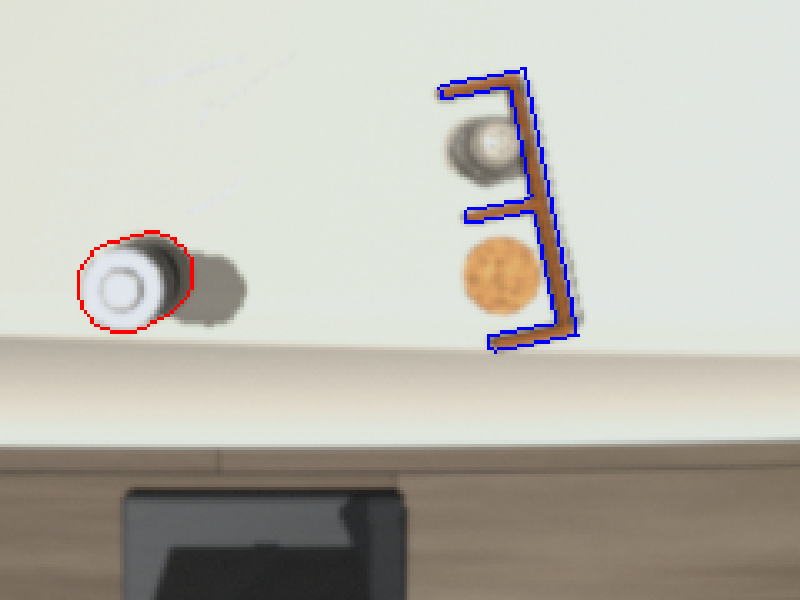

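View pics/fit_side.png

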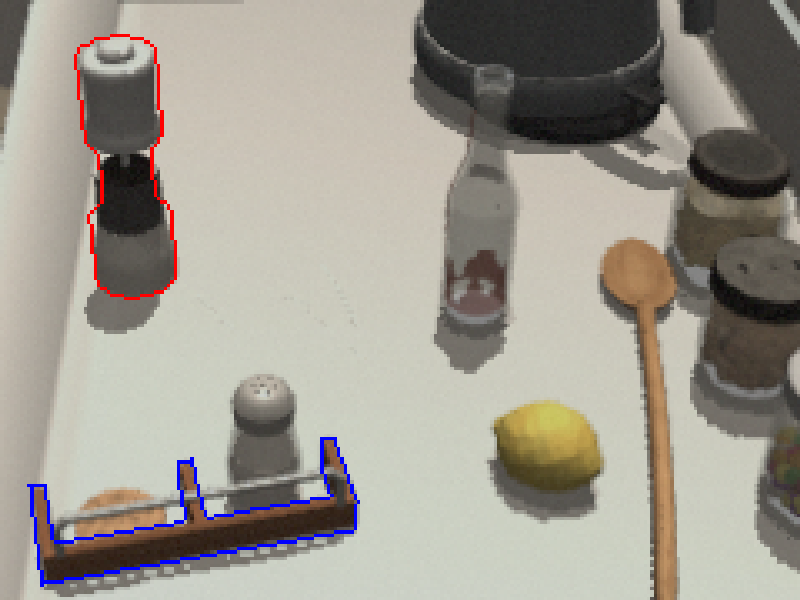

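Emit:
move_arm(commands=[[0.2,-19,35,0,7],[0.2,-38,70,0,14],[0.2,-57,105,0,21],[0.2,-76,140,0,28],[0.2,-95,175,0,35],[0.2,-114,210,0,42],[0.2,-133,245,0,49],[0.2,-150,275,0,52.8]])

```text
time: 11.38
position: [0.3096, -0.1613, 0.3266]
tool_rot: [0.148, 0.468, -0.454, 0.743]
ft_force: [0.0, 0.0, -0.1]
grip_width: 0.0347
```

```bash
python3 sh.py 0.43 0.20 0.30
```

```text
t 11.38 pos [ 0.3096 -0.1613  0.3266] q [-0.468 -0.052  2.172 -0.676  0.717 -0.665] F [ 0.   0.  -0.1] w 0.0347
[[0.149, 0.814, 0.562], [-0.536, 0.544, -0.645], [-0.831, -0.205, 0.518]]
shift mm [-153.7  299.9 -179.3] len 382
turn for level jaws 21.585700617911442 -158.41429938208856
```

Emit:
move_arm(commands=[[0.2,-16,30,-18,5],[0.2,-31,60,-36,10],[0.2,-46,90,-54,15],[0.2,-62,120,-72,21.6],[0.2,-77,150,-90,21.6],[0.2,-92,180,-108,21.6],[0.2,-108,210,-126,21.6],[0.2,-123,240,-144,21.6]])

```text
time: 12.05
position: [0.3988, 0.1116, 0.3058]
tool_rot: [0.283, 0.376, -0.532, 0.703]
ft_force: [1.8, -0.1, -0.3]
grip_width: 0.035
```

```bash
python3 sh.py 0.44 0.18 0.25
```

```text
t 12.05 pos [0.3988 0.1116 0.3058] q [ 0.38   0.266  1.856 -0.643  1.175  0.405] F [ 1.8 -0.1 -0.3] w 0.035
[[0.15, 0.962, 0.228], [-0.536, 0.273, -0.799], [-0.831, -0.002, 0.556]]
shift mm [ 15.9  58.4 -76.3] len 97
turn for level jaws 0.2505620518735744 -179.74943794812643
```

Level and tilted as intended. Now to the pre-descent point.

Emit:
move_arm(commands=[[0.2,5,20,-25,0],[0.2,11,40,-51,0],[0.2,16,58,-76,0],[0.2,16,58,-76,0]])

```text
time: 12.38
position: [0.4415, 0.1806, 0.2466]
tool_rot: [0.283, 0.378, -0.532, 0.703]
ft_force: [0.3, 0.3, 0.6]
grip_width: 0.035
```

```bash
python3 sh.py 0.448 0.18 0.06
python3 - <<'E'
from h import *
for n in('top','side'):
    c=robot.camera(n); save(c,n+'3.png')
E
```

```text
t 12.38 pos [0.4415 0.1806 0.2466] q [ 0.475  0.453  1.748 -0.634  1.159  0.521] F [0.3 0.3 0.6] w 0.035
[[0.149, 0.961, 0.231], [-0.534, 0.275, -0.8], [-0.832, -0.004, 0.554]]
shift mm [ 156.6    6.8 -101.5] len 187
turn for level jaws 0.41494531188048017 -179.58505468811953
```

View pics/top3.png

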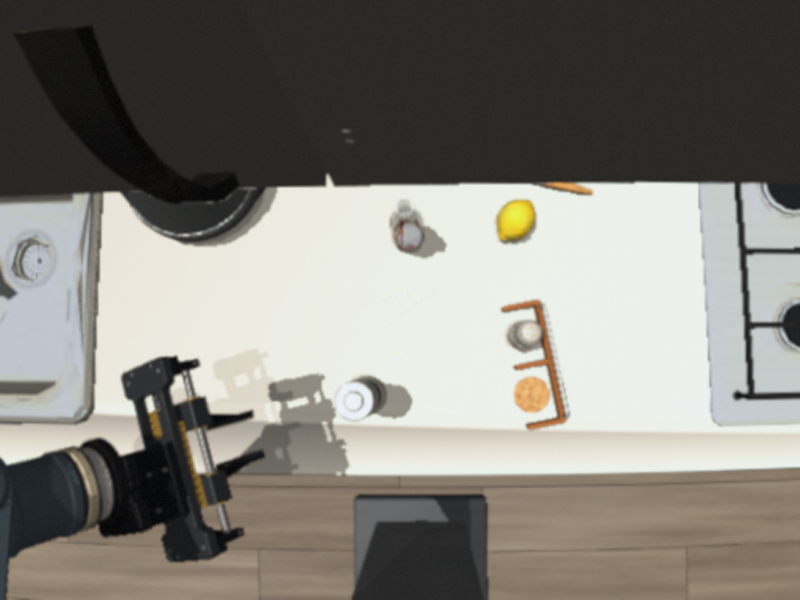

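View pics/side3.png

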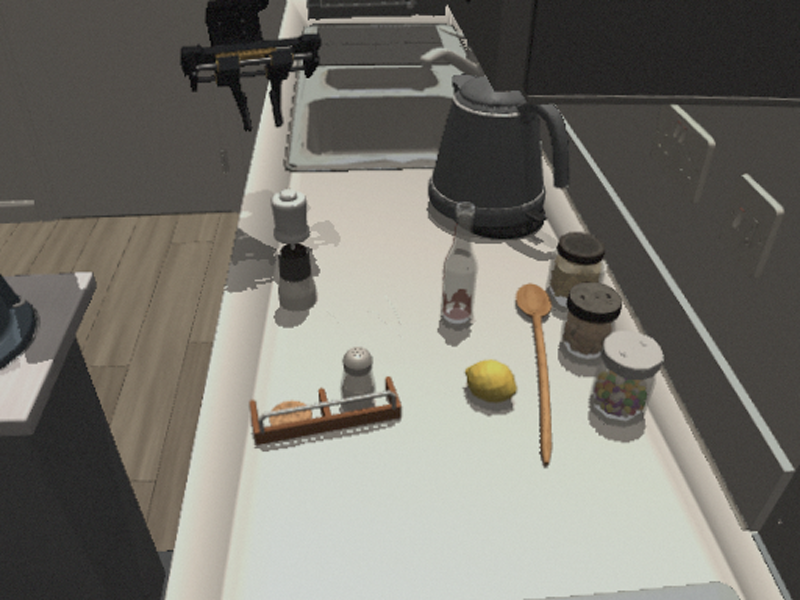

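```bash
python3 - <<'E'
from h import *
C={n:np.load(n+'2.npy',allow_pickle=True).item() for n in('top','side')}
print(onz(C['top'],np.array([[200,418],[200,470],[350,421],[350,472],[550,428],[550,472]])/1.5625,0).round(3))
print(onz(C['side'],np.array([[278,200],[297,100],[262,300],[245,400],[227,540],[246,200],[215,300],[190,440]])/1.5625,0).round(3))
im=C['side']['image'][130:310,90:330]; cv2.imwrite('pics/lip.png',cv2.resize(im[:,:,::-1],(800,600),interpolation=cv2.INTER_CUBIC))
E
```

```text
[[ 0.444  0.308  0.   ]
 [ 0.369  0.307  0.   ]
 [ 0.44   0.089  0.   ]
 [ 0.369  0.089  0.   ]
 [ 0.429 -0.195  0.   ]
 [ 0.367 -0.193  0.   ]]
[[ 0.434  0.364  0.   ]
 [ 0.448  0.855  0.   ]
 [ 0.428  0.064  0.   ]
 [ 0.422 -0.14   0.   ]
 [ 0.421 -0.341  0.   ]
 [ 0.375  0.368  0.   ]
 [ 0.358  0.069  0.   ]
 [ 0.363 -0.203  0.   ]]
```

View pics/lip.png

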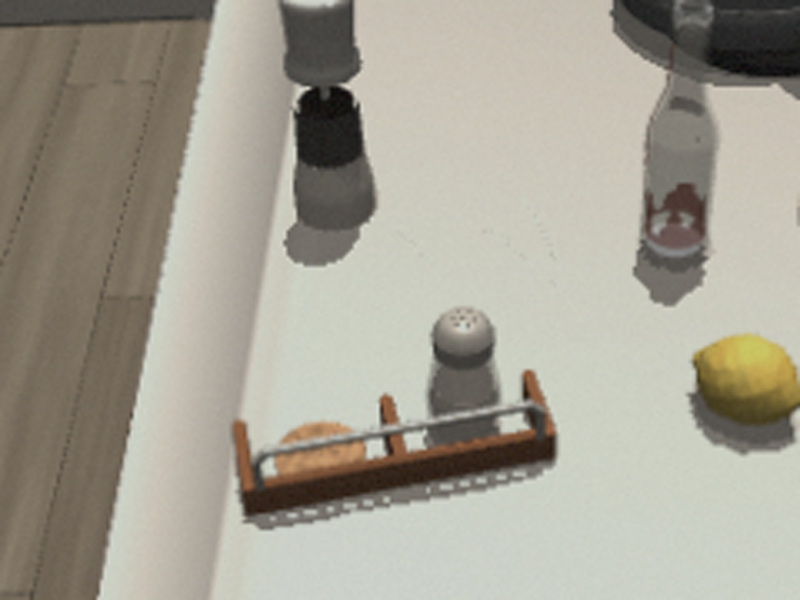

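```bash
python3 sh.py 0.47 0.165 0.12;python3 sh.py 0.47 0.165 0.034
```

```text
t 12.48 pos [0.4394 0.1773 0.2493] q [ 0.472  0.446  1.753 -0.636  1.163  0.52 ] F [ 0.7 -0.3  0.8] w 0.0351
[[0.147, 0.962, 0.229], [-0.537, 0.272, -0.798], [-0.831, -0.005, 0.557]]
shift mm [118.5  26.7 -55.1] len 133
turn for level jaws 0.5384536527764078 -179.4615463472236
t 12.48 pos [0.4394 0.1773 0.2493] q [ 0.472  0.446  1.753 -0.636  1.163  0.52 ] F [ 0.7 -0.3  0.8] w 0.0351
[[0.147, 0.962, 0.229], [-0.537, 0.272, -0.798], [-0.831, -0.005, 0.557]]
shift mm [ 189.9   27.2 -103. ] len 218
turn for level jaws 0.5384536527764078 -179.4615463472236
```

Emit:
move_arm(commands=[[0.3,30,7,-14,0.5],[0.3,60,14,-28,0.5],[0.3,90,20,-42,0.5],[0.3,118,27,-55,0.5],[0.3,145,27,-72,0.5],[0.3,165,27,-86,0.5],[0.3,185,27,-100,0.5],[0.3,185,27,-100,0.5]])

```text
time: 13.15
position: [0.4687, 0.1635, 0.0385]
tool_rot: [0.285, 0.375, -0.536, 0.7]
ft_force: [-1.1, -0.1, -0.4]
grip_width: 0.0307
```

```bash
python3 sh.py 0.468 0.112 0.034
python3 - <<'E'
from h import *
for n in('top','side'):
    c=robot.camera(n); im=c['image']
    im=im[170:350,140:380] if n=='top' else im[60:300,90:410]; cv2.imwrite(f'pics/{n}4.png',cv2.resize(im[:,:,::-1],(800,600),interpolation=cv2.INTER_CUBIC))
E
python3 sh.py 0.468 0.112 0.034
```

```text
t 13.15 pos [0.4687 0.1635 0.0385] q [ 0.422  0.831  1.816 -0.86   0.811  0.863] F [-1.1 -0.1 -0.4] w 0.0307
[[0.144, 0.965, 0.22], [-0.538, 0.263, -0.801], [-0.831, -0.003, 0.557]]
shift mm [ 31.3 -14.2  38.6] len 52
turn for level jaws 0.3365305555421176 -179.6634694444579
t 13.25 pos [0.4704 0.1642 0.0418] q [ 0.423  0.825  1.815 -0.86   0.813  0.861] F [-0.4 -0.4  1.2] w 0.0302
[[0.148, 0.965, 0.218], [-0.537, 0.263, -0.801], [-0.831, 0.002, 0.557]]
shift mm [ 34.2 -16.   37. ] len 53
turn for level jaws -0.16860557380100852 179.83139442619898
```

View pics/top4.png

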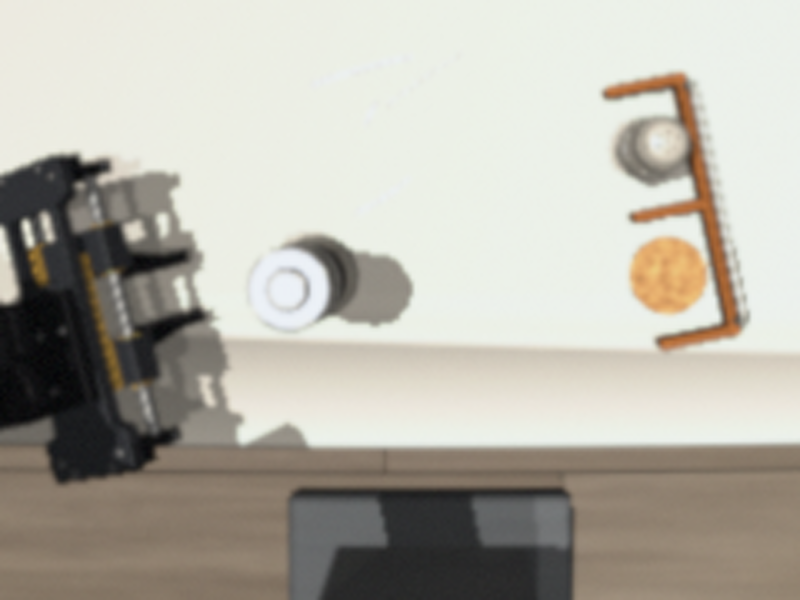

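View pics/side4.png

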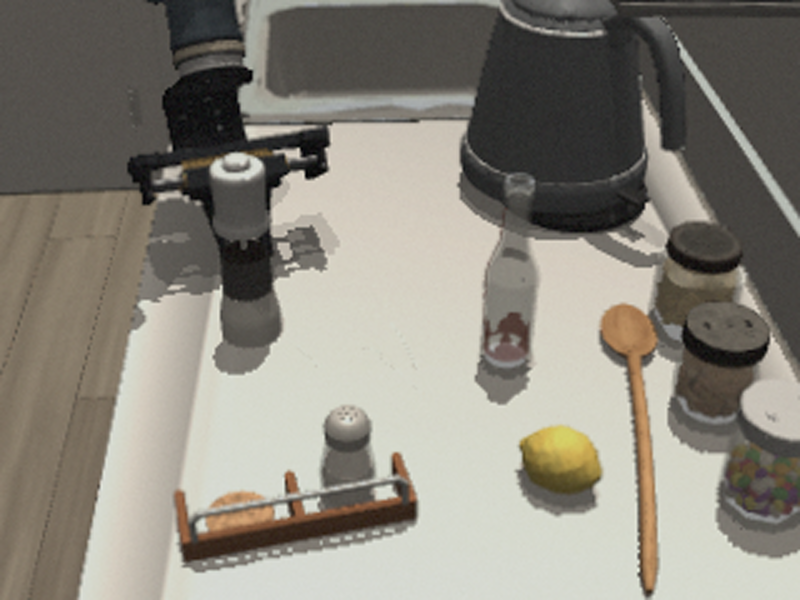

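Emit:
move_arm(commands=[[0.3,8,-3,8,0],[0.3,16,-7,17,0],[0.3,24,-10,27,0],[0.3,31,-14,37,0],[0.3,31,-14,37,0]])

```text
time: 13.67
position: [0.47, 0.1133, 0.0384]
tool_rot: [0.287, 0.372, -0.535, 0.702]
ft_force: [-0.3, 0.7, 1.2]
grip_width: 0.0305
```

```bash
python3 - <<'E'
from h import *
for n in('top','side'):
    c=robot.camera(n); im=c['image']
    im=im[200:320,160:320] if n=='top' else im[90:210,120:280]; cv2.imwrite(f'pics/{n}5.png',cv2.resize(im[:,:,::-1],(800,600),interpolation=cv2.INTER_CUBIC))
E
python3 sh.py 0.468 0.092 0.034
```

```text
t 13.77 pos [0.4707 0.1152 0.0378] q [ 0.332  0.822  1.887 -0.974  0.736  0.909] F [0.7 0.6 0.1] w 0.0303
[[0.151, 0.965, 0.215], [-0.535, 0.263, -0.803], [-0.831, 0.006, 0.556]]
shift mm [15.1 -8.8 15.9] len 24
turn for level jaws -0.6567773987865281 179.34322260121348
```

View pics/top5.png

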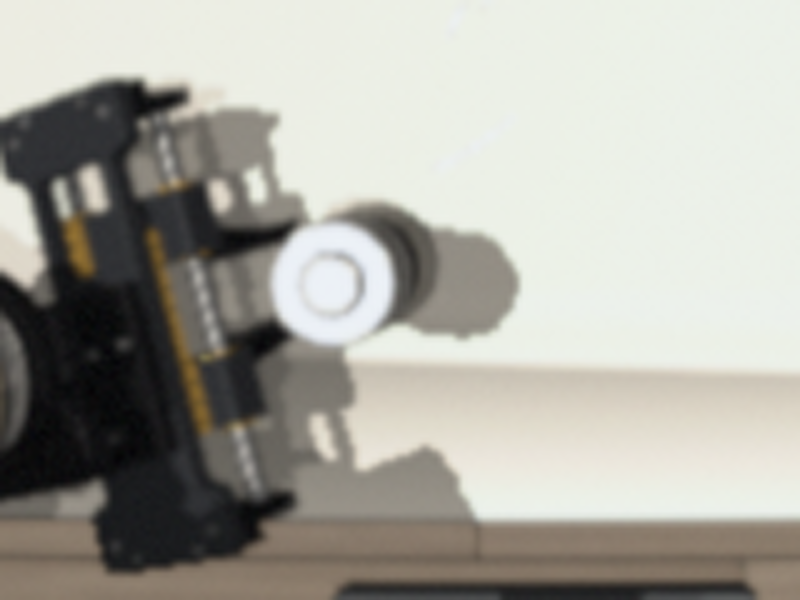

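View pics/side5.png

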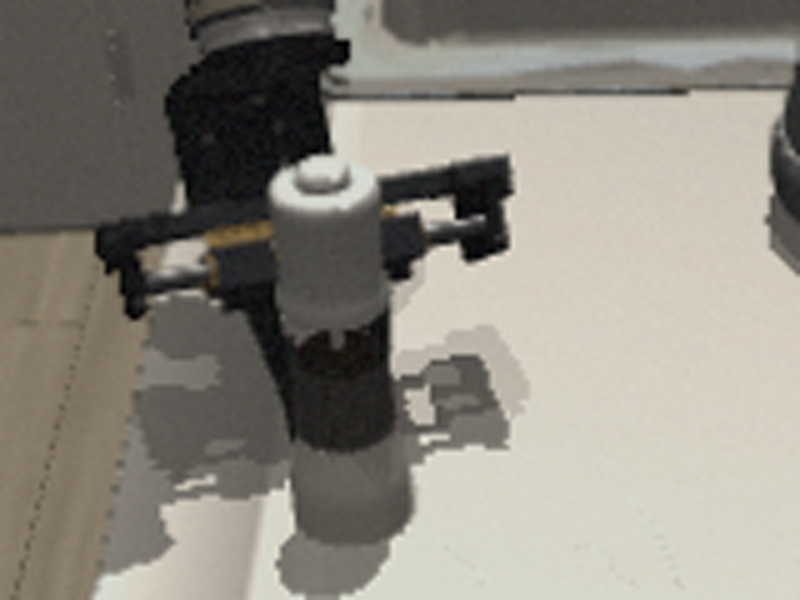

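Emit:
move_arm(commands=[[0.3,4,-0.8,0.8,0],[0.3,5.5,-1.6,3,0],[0.3,7,-2.4,5.5,0],[0.3,8.5,-3.2,8,0],[0.3,10,-4,10,0],[0.3,12,-4.8,12.5,0],[0.3,13.5,-5.5,15,0],[0.3,15,-6.3,17.6,0]])

```text
time: 14.43
position: [0.4701, 0.0914, 0.033]
tool_rot: [0.287, 0.374, -0.534, 0.702]
ft_force: [0.7, 1.9, -0.6]
grip_width: 0.0304
```

```bash
cat > look.py <<'E'
import sys
from h import *
k=sys.argv[1]
for n in('top','side'):
    c=robot.camera(n); np.save(n+'2.npy',c,allow_pickle=True); im=c['image']
    im=im[185:305,200:360] if n=='top' else im[90:300,120:400]; cv2.imwrite(f'pics/{n}{k}.png',cv2.resize(im[:,:,::-1],(800,600),interpolation=cv2.INTER_CUBIC))
    for t in('pepper_mill',):
        for r in robot.regions_of(c,t)[:2]: print(n,t,round(r['p'],2),np.round(r['bbox']))
E
python3 look.py 6; python3 sh.py 0.468 0.05 0.034
```

```text
top pepper_mill 0.86 [222. 238. 254. 266.]
side pepper_mill 0.65 [173. 127. 203. 201.]
t 14.63 pos [0.4699 0.0911 0.0331] q [ 0.286  0.829  1.918 -1.039  0.702  0.937] F [1.  1.3 0.6] w 0.0306
[[0.149, 0.965, 0.217], [-0.536, 0.264, -0.802], [-0.831, 0.003, 0.556]]
shift mm [ 21.  -12.6  33. ] len 41
turn for level jaws -0.2868130904261042 179.7131869095739
```

View pics/top6.png

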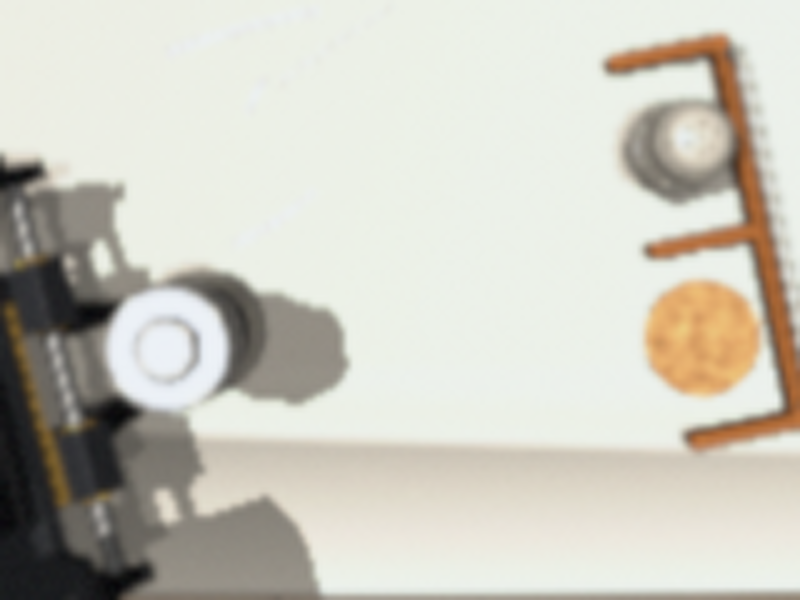

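View pics/side6.png

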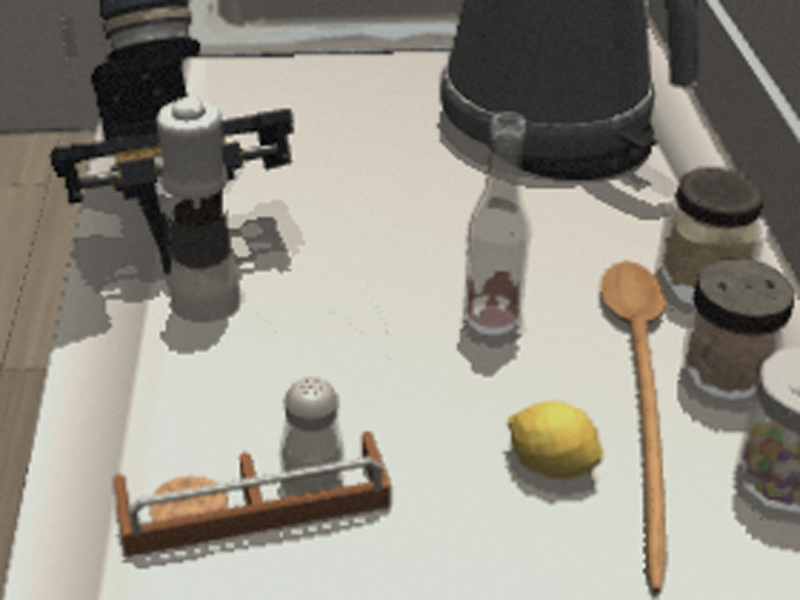

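Emit:
move_arm(commands=[[0.3,2.7,-1.3,4,0],[0.3,5.4,-2.6,8,0],[0.3,8,-4,12,0],[0.3,10.7,-5.3,16,0],[0.3,13.4,-6.6,20,0],[0.3,16,-7.9,24,0],[0.3,18.7,-9.3,28,0],[0.3,21.4,-10.6,32.1,0]])

```text
time: 15.3
position: [0.4696, 0.0508, 0.0331]
tool_rot: [0.287, 0.374, -0.535, 0.702]
ft_force: [-0.6, 1.1, -0.2]
grip_width: 0.0304
```

Emit:
move_arm(commands=[[0.3,2.7,-1.3,4,0],[0.3,5.4,-2.6,8,0],[0.3,8,-4,12,0],[0.3,10.7,-5.3,16,0],[0.3,13.4,-6.6,20,0],[0.3,16,-7.9,24,0],[0.3,18.7,-9.3,28,0],[0.3,21.4,-10.6,32.1,0]])

```text
time: 15.97
position: [0.4696, 0.0109, 0.0332]
tool_rot: [0.287, 0.374, -0.535, 0.702]
ft_force: [-0.2, 1.6, -0.6]
grip_width: 0.0304
```

```bash
cat > mf.py <<'E'
import sys
from fitlib import *
from h import *
k=sys.argv[1]
ms={}
for n in('top','side'):
    c=robot.camera(n); C[n]=c; im=c['image']
    im=im[185:305,200:360] if n=='top' else im[90:300,120:400]; cv2.imwrite(f'pics/{n}{k}.png',cv2.resize(im[:,:,::-1],(800,600),interpolation=cv2.INTER_CUBIC))
    r=[r for r in robot.regions_of(c,'pepper_mill') if np.abs(np.array(r['bbox'])).sum()>0][0]
    ms[n]=r['pixels']; print(n,round(r['p'],2),np.round(r['bbox']))
p0=[float(sys.argv[2]),float(sys.argv[3])]
for ns in(('top','side'),('top',),('side',)): print(ns,fit(rend_mill,{n:ms[n] for n in ns},p0))
E
sed '/^pm={}/,$d' fit.py > fitlib.py
python3 mf.py 7 0.478 -0.03; python3 sh.py 0.468 0.0 0.034
```

```text
top 0.68 [262. 241. 292. 268.]
side 0.94 [170. 149. 200. 228.]
('top', 'side') (array([ 0.48309493, -0.03023266]), np.float64(112.55406188964844))
('top',) (array([ 0.48278172, -0.02843919]), np.float64(20.52353286743164))
('side',) (array([ 0.48320193, -0.03148201]), np.float64(81.04541015625))
t 16.17 pos [0.4695 0.0108 0.0333] q [ 0.115  0.823  2.004 -1.263  0.616  1.018] F [-0.9 -0.1  0.5] w 0.0305
[[0.149, 0.965, 0.217], [-0.537, 0.263, -0.802], [-0.831, 0.002, 0.557]]
shift mm [ 5.  -4.3  8.7] len 11
turn for level jaws -0.25687645637448026 179.74312354362553
```

View pics/top7.png

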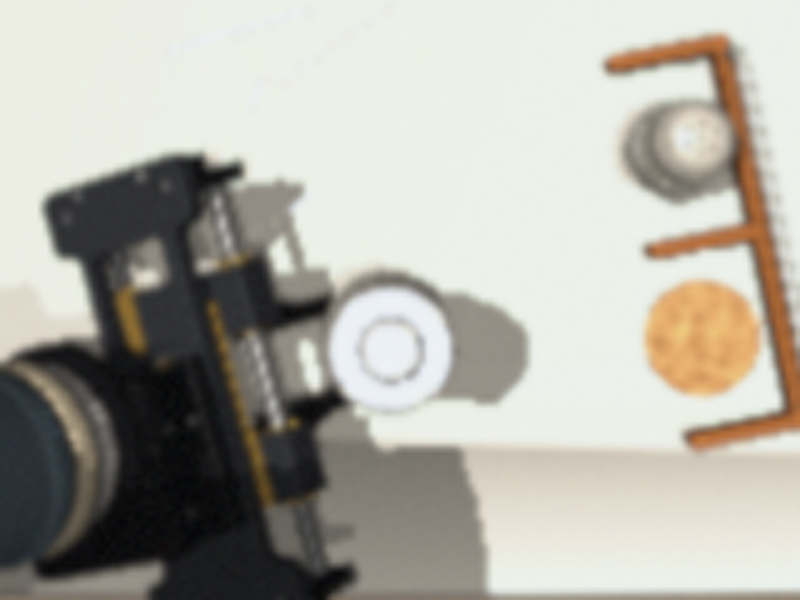

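View pics/side7.png

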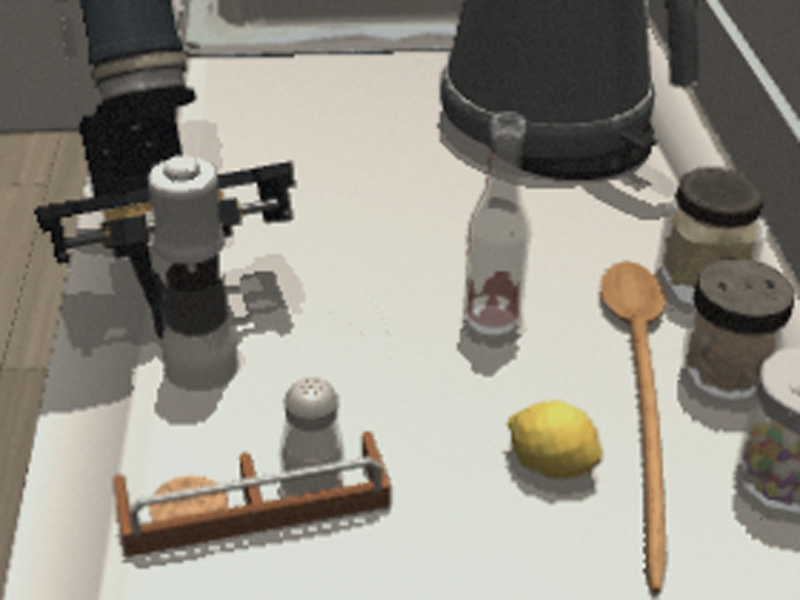

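Emit:
move_arm(commands=[[0.3,2.5,-1.6,3.8,0],[0.3,5,-3.3,7.5,0],[0.3,7.5,-5,11.3,0],[0.3,10,-6.6,15,0],[0.3,12.5,-8.2,18.8,0],[0.3,15,-9.9,22.5,0],[0.3,17.6,-11.5,26.3,0],[0.3,20.1,-13.2,30,0]])

```text
time: 16.83
position: [0.4665, -0.0275, 0.0331]
tool_rot: [0.287, 0.374, -0.535, 0.702]
ft_force: [0.3, 3.7, 1.2]
grip_width: 0.0306
```

Emit:
move_arm(commands=[[0.3,2.5,-1.6,3.8,0],[0.3,5,-3.3,7.5,0],[0.3,7.5,-5,11.3,0],[0.3,10,-6.6,15,0],[0.3,12.5,-8.2,18.8,0],[0.3,15,-9.9,22.5,0],[0.3,17.6,-11.5,26.3,0],[0.3,20.1,-13.2,30,0]])

```text
time: 17.5
position: [0.469, -0.0616, 0.0384]
tool_rot: [0.286, 0.377, -0.538, 0.698]
ft_force: [0.5, 1.4, 0.6]
grip_width: 0.0305
```

```bash
python3 mf.py 8 0.477 -0.105; python3 sh.py 0.468 0.0 0.034
```

```text
top 0.71 [294. 240. 340. 266.]
side 0.58 [168. 169. 199. 250.]
('top', 'side') (array([ 0.4826297 , -0.10613605]), np.float64(192.85018920898438))
('top',) (array([ 0.48199328, -0.1080797 ]), np.float64(54.25706481933594))
('side',) (array([ 0.48292058, -0.10628423]), np.float64(129.33114624023438))
t 17.7 pos [ 0.469  -0.0614  0.0383] q [-0.052  0.809  2.049 -1.43   0.562  1.035] F [-0.8  0.9 -0.2] w 0.0304
[[0.137, 0.966, 0.218], [-0.535, 0.257, -0.804], [-0.833, -0.006, 0.553]]
shift mm [-29.4  14.8 -52. ] len 62
turn for level jaws 0.6527168978925872 -179.3472831021074
```

View pics/top8.png

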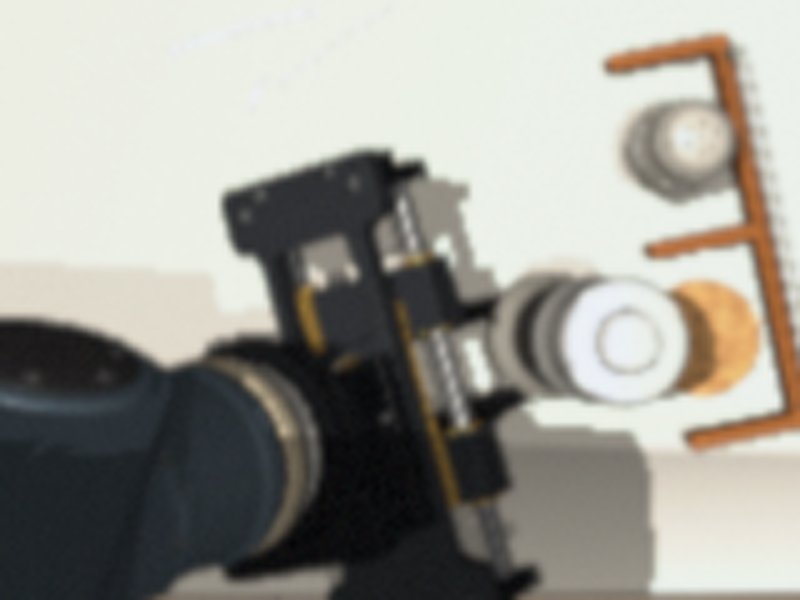

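View pics/side8.png

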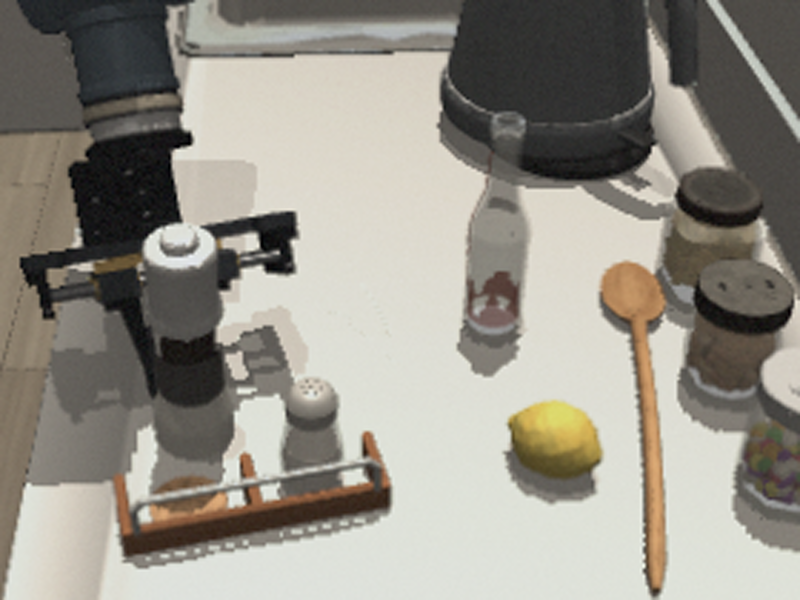

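```bash
cat > kin.py <<'E'
import numpy as np
from scipy.spatial.transform import Rotation as Rot
from scipy.optimize import least_squares
D=[([1.037,.528,1.434,0,1.181,-.179],[.217,.585,.247]),
([1.351,.359,1.742,0,1.041,1.115],[-.0022,.4992,.2479]),([1.196,.078,2.161,0,.9,1.192],[.0006,.3043,.2478]),
([.954,-.15,2.374,-.001,.923,.955],[-.0023,.1882,.2464]),([.305,-.5,2.435,-.008,1.204,.301],[.0092,.1172,.2636]),
([.328,.462,1.732,-.009,.949,.332],[.451,.2685,.1992]),([.227,.178,1.756,-.107,1.202,-2.854],[.402,.1778,.328]),
([.484,.203,1.885,-.326,1.066,-2.853],[.3438,.2174,.2881]),([-.117,.105,1.873,-.273,1.006,-2.619],[.4261,-.0029,.3298]),
([.043,.227,2.064,-.64,.747,-2.854],[.4055,.0146,.2527]),([-.71,.052,2.028,-.309,.644,-2.854],[.3683,-.2377,.3214]),
([-.548,.14,2.115,-.712,.532,-2.854],[.379,-.21,.2843]),([-1.127,.107,2.25,-.486,.213,-2.854],[.2539,-.3397,.2701]),
([-1.123,-.027,2.146,-.235,.439,-2.133],[.2547,-.3382,.3292]),([-.468,-.052,2.172,-.676,.717,-.665],[.3096,-.1613,.3266]),
([.38,.266,1.856,-.643,1.175,.405],[.3988,.1116,.3058]),([.422,.831,1.816,-.86,.811,.863],[.4687,.1635,.0385]),
([.332,.822,1.887,-.974,.736,.909],[.4707,.1152,.0378]),([.115,.823,2.004,-1.263,.616,1.018],[.4695,.0108,.0333]),
([-.052,.809,2.049,-1.43,.562,1.035],[.469,-.0614,.0383])]
E_=lambda s,a: Rot.from_euler(s,a).as_matrix()
def fk(p,q):
    h,d,L1,a2,L2,L3,a1=p
    A=E_('z',q[0]); B=A@E_('y',q[1]); Cc=A@E_('y',q[1]+q[2]); W=Cc@E_('z',q[3])@E_('y',q[4]); T=W@E_('z',q[5])
    pos=A@[a1,d,h]+B@[0,0,L1]+Cc@[a2,0,L2]+W@[0,0,L3]
    # tool x = T z ; tool y = T ?, from start: y_t radial*? 
    return pos,T
f=lambda p: np.concatenate([fk(p,q)[0]-x for q,x in D])
s=least_squares(f,[.2,.11,.4,0,.35,.25,0]); P=s.x
if __name__=='__main__':
    print(P.round(4),'rms mm',np.sqrt((s.fun**2).mean())*1e3)
    pos,T=fk(P,D[-1][0]); print(T.round(3))
E
python3 kin.py
```

```text
[ 2.740e-01  1.110e-01  5.878e-01  1.137e-01  3.917e-01  2.804e-01
 -2.000e-04] rms mm 0.19032415627167698
[[-0.966 -0.218  0.137]
 [-0.257  0.804 -0.535]
 [ 0.006 -0.553 -0.833]]
```

```bash
cat > ik.py <<'E'
from kin import *
lo=np.array([-3.08,-.75,.22,-1.43,0,-2.85]);hi=np.array([3.08,2.2,2.44,4.57,2.65,2.85])
def ik(pos,xd,q0=(-.1,.81,2.05,-1.4,.56)):
    g=lambda q:(lambda r:np.r_[r[0]-pos,.3*(r[1][:,2]-xd)])(fk(P,[*q,0]))
    s=least_squares(g,q0); return s.x,np.abs(s.fun).max()
if __name__=='__main__':
    for th in(20,25,30,35,40,45):
        for az in(-80,-75,-70,-65,-60,-55,-50):
            a,t=np.radians([az,th]); h=np.array([np.cos(a),np.sin(a),0]); x=h*np.sin(t)+[0,0,-np.cos(t)]
            out=[]
            for c in((.4826,-.107),(.4775,-.169)):
                f=.025*np.sin(t)+.0095*np.cos(t)+.023
                z=.025*np.cos(t)+.0095*np.sin(t)+.008
                q,e=ik(np.array([*c,0])-h*f+[0,0,z],x); out+=[q[3].round(2),q[4].round(2),round(e*1e3,1)]
            print(th,az,out)
E
python3 ik.py
```

```text
20 -80 [np.float64(-0.91), np.float64(0.42), np.float64(0.0), np.float64(-0.98), np.float64(0.37), np.float64(0.0)]
20 -75 [np.float64(-1.0), np.float64(0.37), np.float64(0.0), np.float64(-1.09), np.float64(0.32), np.float64(0.0)]
20 -70 [np.float64(-1.12), np.float64(0.33), np.float64(0.0), np.float64(-1.22), np.float64(0.28), np.float64(0.0)]
20 -65 [np.float64(-1.25), np.float64(0.29), np.float64(0.0), np.float64(-1.38), np.float64(0.24), np.float64(0.0)]
20 -60 [np.float64(-1.42), np.float64(0.25), np.float64(0.0), np.float64(-1.58), np.float64(0.21), np.float64(0.0)]
20 -55 [np.float64(-1.63), np.float64(0.22), np.float64(0.0), np.float64(-1.83), np.float64(0.18), np.float64(0.0)]
20 -50 [np.float64(-1.88), np.float64(0.2), np.float64(0.0), np.float64(-2.11), np.float64(0.17), np.float64(0.0)]
25 -80 [np.float64(-1.1), np.float64(0.47), np.float64(0.0), np.float64(-1.23), np.float64(0.42), np.float64(0.0)]
25 -75 [np.float64(-1.23), np.float64(0.43), np.float64(0.0), np.float64(-1.38), np.float64(0.38), np.float64(0.0)]
25 -70 [np.float64(-1.38), np.float64(0.39), np.float64(0.0
[... 3048 characters left out ...]
64(0.0)]
45 -75 [np.float64(-1.59), np.float64(0.76), np.float64(0.0), np.float64(-1.8), np.float64(0.75), np.float64(0.0)]
45 -70 [np.float64(-1.76), np.float64(0.75), np.float64(0.0), np.float64(-1.98), np.float64(0.75), np.float64(0.0)]
45 -65 [np.float64(-1.93), np.float64(0.76), np.float64(0.0), np.float64(-2.16), np.float64(0.78), np.float64(0.0)]
45 -60 [np.float64(-2.11), np.float64(0.79), np.float64(0.0), np.float64(-2.33), np.float64(0.83), np.float64(0.0)]
45 -55 [np.float64(-2.29), np.float64(0.83), np.float64(0.0), np.float64(-2.5), np.float64(0.9), np.float64(0.0)]
45 -50 [np.float64(-2.46), np.float64(0.9), np.float64(0.0), np.float64(-2.66), np.float64(0.97), np.float64(0.0)]
```

```bash
cat > full.py <<'E'
from ik import *
def R2T(R): return np.c_[-R[:,1],-R[:,2],R[:,0]]
def ikf(pos,R,q0):
    T=R2T(R)
    g=lambda q:(lambda r:np.r_[r[0]-pos,.3*(Rot.from_matrix(T.T@r[1]).as_rotvec())])(fk(P,q))
    s=least_squares(g,q0); return s.x,np.abs(s.fun).max()
E
python3 - <<'E'
from full import *
from rig import robot
o=robot.get_obs();R=Rot.from_quat(o['tool_rot']).as_matrix();p=np.array(o['position'])
q=np.array(o['q'])
for w in([.455,.0,.06],[.43,.1,.15],[.38,.2,.25],[.3,.3,.3],[.2,.42,.3],[.15,.5,.3],[.1,.5,.3],[0,.5,.3]):
    q,e=ikf(np.array(w),R,q); print(w,q.round(2),round(e,4),(R.T@(np.array(w)-p)*1e3).round(0))
E
```

```text
[0.455, 0.0, 0.06] [ 0.09  0.76  2.04 -1.22  0.62  0.95] 0.0 [-53.   2. -40.]
[0.43, 0.1, 0.15] [ 0.33  0.57  1.95 -0.82  0.86  0.69] 0.0 [-185.    3.  -77.]
[0.38, 0.2, 0.25] [ 0.57  0.41  1.81 -0.6   1.19  0.61] 0.0 [-329.  -20. -113.]
[0.3, 0.3, 0.3] [ 0.83  0.38  1.69 -0.49  1.44  0.72] 0.0 [-435.  -72. -183.]
[0.2, 0.42, 0.3] [ 1.11  0.48  1.51 -0.37  1.62  0.92] 0.0 [-513. -138. -301.]
[0.15, 0.5, 0.3] [ 1.23  0.57  1.33 -0.32  1.73  1.  ] 0.0 [-562. -165. -376.]
[0.1, 0.5, 0.3] [ 1.31  0.56  1.35 -0.28  1.75  1.07] 0.0 [-569. -214. -387.]
[0, 0.5, 0.3] [ 1.46  0.56  1.36 -0.2   1.78  1.21] 0.0 [-583. -310. -409.]
```

```bash
cat > sim.py <<'E'
from full import *
def clamp_ik(pos,R,q0,w=.5):
    T=R2T(R)
    g=lambda q:(lambda r:np.r_[r[0]-pos,w*(Rot.from_matrix(T.T@r[1]).as_rotvec())])(fk(P,q))
    s=least_squares(g,np.clip(q0,lo+1e-3,hi-1e-3),bounds=(lo,hi)); return s.x
def T2R(T): return np.c_[T[:,2],-T[:,0],-T[:,1]]
E
python3 - <<'E'
from sim import *
# replay the last call to calibrate w
q0=np.array([.03,.815,2.03,-1.36,.59,1.03])
R=Rot.from_quat([.287,.374,-.535,.702]).as_matrix()
p=np.array([.4665,-.0275,.0331]); q0,_=ikf(p,R,q0); print(q0.round(3))
for w in(.1,.2,.3,.5,1):
    q=clamp_ik(p+R@np.array([.0201,-.0132,.030]),R,q0,w); pp,T=fk(P,q); print(w,pp.round(4),T2R(T)[:,0].round(3),T2R(T)[2].round(3))
o_R=Rot.from_quat([.286,.377,-.538,.698]).as_matrix(); 
for z in(.15,.25,.33):
  for x in(.25,.32,.4,.45):
    for y in(-.2,-.1,0):
        q,e=ikf(np.array([x,y,z]),o_R,q0); print(x,y,z,q.round(2),round(e,3))
E
```

```text
[ 0.028  0.822  2.043 -1.392  0.581  1.072]
0.1 [ 0.4637 -0.0655  0.0334] [ 0.121 -0.534 -0.837] [-0.837 -0.019  0.548]
0.2 [ 0.4646 -0.0649  0.0342] [ 0.124 -0.535 -0.836] [-0.836 -0.017  0.548]
0.3 [ 0.4659 -0.064   0.0354] [ 0.127 -0.535 -0.835] [-0.835 -0.014  0.55 ]
0.5 [ 0.4681 -0.0623  0.0375] [ 0.134 -0.535 -0.834] [-0.834 -0.009  0.552]
1 [ 0.471  -0.0602  0.0402] [ 0.143 -0.536 -0.832] [-0.832 -0.002  0.554]
0.25 -0.2 0.15 [-0.77  0.56  2.61 -2.61  0.61  1.59] 0.0
0.25 -0.1 0.15 [-0.3   0.56  2.61 -2.16  0.6   1.61] 0.0
0.25 0 0.15 [ 0.17  0.5   2.48 -1.41  0.59  1.27] 0.0
0.32 -0.2 0.15 [-0.57  0.5   2.4  -2.04  0.43  1.16] 0.0
0.32 -0.1 0.15 [-0.22  0.5   2.4  -1.66  0.52  1.11] 0.0
0.32 0 0.15 [ 0.13  0.5   2.32 -1.21  0.63  0.98] 0.0
0.4 -0.2 0.15 [-0.45  0.51  2.2  -1.51  0.44  0.7 ] 0.0
0.4 -0.1 0.15 [-0.17  0.51  2.2  -1.29  0.55  0.74] 0.0
0.4 0 0.15 [ 0.11  0.52  2.13 -1.04  0.68  0.74] 0.0
0.45 -0.2 0.15 [-0.39  0.54  2.08 -1.28  0.48  0.5 ] 0.0
0.45 -0.1 0.15 [-0.15  0.54  2.08 -1.14  0.59  0.58] 0.0
0.45 0 0.15 [ 0.09  0.55  2.02 -0.97  0.73  0.62] 0.0
0.25 -0.2
[... 628 characters left out ...]
35  1.93 -0.76  0.91  0.33] 0.0
0.25 -0.2 0.33 [-0.77 -0.17  2.25 -0.52  0.62 -0.67] 0.0
0.25 -0.1 0.33 [-0.3  -0.17  2.25 -0.67  0.85 -0.17] 0.0
0.25 0 0.33 [ 0.17 -0.08  2.18 -0.67  1.09  0.24] 0.0
0.32 -0.2 0.33 [-0.57 -0.03  2.13 -0.63  0.68 -0.41] 0.0
0.32 -0.1 0.33 [-0.22 -0.03  2.13 -0.7   0.87 -0.07] 0.0
0.32 0 0.33 [ 0.13  0.03  2.07 -0.68  1.07  0.22] 0.0
0.4 -0.2 0.33 [-0.45  0.11  1.98 -0.66  0.76 -0.29] 0.0
0.4 -0.1 0.33 [-0.17  0.11  1.98 -0.69  0.91 -0.04] 0.0
0.4 0 0.33 [ 0.11  0.15  1.93 -0.67  1.07  0.18] 0.0
0.45 -0.2 0.33 [-0.39  0.19  1.88 -0.66  0.81 -0.25] 0.0
0.45 -0.1 0.33 [-0.15  0.19  1.88 -0.68  0.94 -0.04] 0.0
0.45 0 0.33 [ 0.09  0.22  1.83 -0.66  1.09  0.15] 0.0
```

```bash
cat > seq.py <<'E'
from sim import *
def call(q,rowsW,turn=0,w=.55):
    """rowsW: list of world shift (m) rows from start"""
    p0,T0=fk(P,q); R0=T2R(T0)
    for s in rowsW:
        p,_=fk(P,q); d=p0+np.array(s)-p; n=np.linalg.norm(d); tgt=p+d*min(1,.0417/max(n,1e-9))
        q=clamp_ik(tgt,R0,q,w)
    return q
def show(q):
    p,T=fk(P,q);R=T2R(T);x=R[:,0]; print('pos',p.round(3),'x',x.round(3),'tilt',round(np.degrees(np.arccos(-x[2])),1),'az',round(np.degrees(np.arctan2(x[1],x[0])),1),'q',q.round(2),'yz',R[2,1].round(3))
E
python3 - <<'E'
from seq import *
R=Rot.from_quat([.286,.377,-.538,.698]).as_matrix()
for st in([.36,-.05,.15],[.36,-.05,.10],[.40,0,.08],[.40,-.1,.08]):
    q,e=ikf(np.array(st),R,[.1,.6,2.2,-1.2,.6,1.]); print(st); show(q)
    for dirn in([-1,0,0],[-.7,-.7,0],[-.7,0,-.7],[0,0,-1]):
        qq=q.copy(); print(' dir',dirn)
        for k in range(3):
            qq=call(qq,[np.array(dirn)*.04*i for i in range(1,6)]); show(qq)
E
```

```text
[0.36, -0.05, 0.15]
pos [ 0.36 -0.05  0.15] x [ 0.137 -0.535 -0.834] tilt 33.5 az -75.6 q [-0.03  0.5   2.27 -1.28  0.59  0.88] yz -0.006
 dir [-1, 0, 0]
pos [ 0.25  -0.019  0.183] x [ 0.108 -0.54  -0.834] tilt 33.4 az -78.7 q [ 0.09  0.36  2.44 -1.18  0.63  0.92] yz -0.031
pos [0.147 0.03  0.236] x [ 0.093 -0.545 -0.833] tilt 33.6 az -80.3 q [ 0.46  0.11  2.44 -0.73  0.92  0.76] yz -0.044
pos [-0.042  0.042  0.249] x [ 0.094 -0.547 -0.832] tilt 33.7 az -80.2 q [ 1.34  0.04  2.44 -0.23  1.22  1.24] yz -0.044
 dir [-0.7, -0.7, 0]
pos [ 0.272 -0.151  0.203] x [ 0.109 -0.519 -0.848] tilt 32.0 az -78.2 q [-0.5   0.25  2.44 -1.43  0.42  0.58] yz -0.026
pos [ 0.182 -0.288  0.235] x [ 0.096 -0.505 -0.858] tilt 30.9 az -79.2 q [-1.3   0.08  2.44 -0.45  0.09 -1.12] yz -0.033
pos [ 0.046 -0.431  0.241] x [ 0.089 -0.496 -0.864] tilt 30.3 az -79.8 q [-1.89  0.17  2.26  0.8   0.34 -2.85] yz -0.036
 dir [-0.7, 0, -0.7]
pos [0.294 0.002 0.104] x [ 0.095 -0.542 -0.835] tilt 33.4 az -80.0 q [ 0.15  0.66  2.38 -1.43  0.59  1.3 ] yz -0.042
pos [0.221 0.067 0.051] x [ 0.064 -0.559 -0.827] tilt 34.2 az -
[... 4802 characters left out ...]
-0.535 -0.841] tilt 32.8 az -81.4 q [-0.01  0.74  2.21 -1.43  0.57  1.12] yz -0.052
pos [0.332 0.017 0.018] x [ 0.032 -0.546 -0.837] tilt 33.1 az -86.6 q [ 0.18  0.89  2.24 -1.43  0.58  1.37] yz -0.094
pos [ 0.262  0.08  -0.057] x [-0.007 -0.567 -0.824] tilt 34.5 az -90.7 q [ 0.42  1.11  2.23 -1.43  0.55  1.68] yz -0.13
 dir [0, 0, -1]
pos [ 0.461 -0.057 -0.009] x [ 0.079 -0.534 -0.841] tilt 32.7 az -81.6 q [-0.04  0.91  2.02 -1.43  0.57  1.08] yz -0.054
pos [ 0.494 -0.033 -0.17 ] x [ 0.029 -0.538 -0.842] tilt 32.6 az -86.9 q [ 0.01  1.23  1.79 -1.43  0.58  1.18] yz -0.095
pos [ 0.503 -0.026 -0.369] x [ 0.006 -0.542 -0.841] tilt 32.8 az -89.4 q [ 0.03  1.58  1.48 -1.43  0.58  1.21] yz -0.115
```

```bash
python3 - <<'E'
from seq import *
R0=Rot.from_quat([.286,.377,-.538,.698]).as_matrix()
def start(R,st):
    # path by calls from a neutral start
    q,e=ikf(np.array([.42,.03,.16]),R,[.2,.55,2.1,-1.,.7,.9]); 
    p,_=fk(P,q); d=np.array(st)-p
    return call(q,[d*i/8 for i in range(1,9)])
res=[]
for st in([.36,-.08,.12],[.36,-.12,.12],[.40,-.12,.11],[.33,-.05,.12]):
  for d in([-1,0,0],[-.7,-.7,0],[-.8,-.4,-.4],[-.4,-.8,-.4],[0,-.8,-.6],[0,-1,0]):
    R=R0
    print(st,d)
    for k in range(2):
        q=start(R,st); qq=call(q,[np.array(d)*.04*i for i in range(1,6)]); show(qq); R=T2R(fk(P,qq)[1])
E
```

```text
[0.36, -0.08, 0.12] [-1, 0, 0]
pos [ 0.269 -0.047  0.165] x [ 0.09  -0.537 -0.839] tilt 33.0 az -80.5 q [-0.03  0.43  2.44 -1.34  0.58  0.99] yz -0.045
pos [ 0.266 -0.052  0.155] x [ 0.057 -0.541 -0.839] tilt 32.9 az -84.0 q [-0.05  0.47  2.44 -1.36  0.58  1.01] yz -0.073
[0.36, -0.08, 0.12] [-0.7, -0.7, 0]
pos [ 0.292 -0.165  0.19 ] x [ 0.092 -0.515 -0.852] tilt 31.5 az -79.9 q [-0.51  0.32  2.39 -1.43  0.42  0.58] yz -0.039
pos [ 0.286 -0.174  0.18 ] x [ 0.061 -0.495 -0.867] tilt 29.9 az -82.9 q [-0.55  0.34  2.39 -1.43  0.4   0.55] yz -0.06
[0.36, -0.08, 0.12] [-0.8, -0.4, -0.4]
pos [ 0.307 -0.088  0.152] x [ 0.079 -0.524 -0.848] tilt 32.0 az -81.4 q [-0.19  0.47  2.38 -1.43  0.53  0.92] yz -0.051
pos [ 0.302 -0.097  0.139] x [ 0.035 -0.514 -0.857] tilt 31.0 az -86.1 q [-0.22  0.51  2.38 -1.43  0.52  0.9 ] yz -0.085
[0.36, -0.08, 0.12] [-0.4, -0.8, -0.4]
pos [ 0.361 -0.164  0.143] x [ 0.078 -0.514 -0.854] tilt 31.3 az -81.4 q [-0.39  0.5   2.26 -1.43  0.47  0.7 ] yz -0.05
pos [ 0.352 -0.179  0.126] x [ 0.033 -0.493 -0.869] tilt 29.6 az -86.2 q [-0.44  0.54  2.26 -1.43  0.45  0.67]
[... 4843 characters left out ...]
-1.43  0.51  0.83] yz -0.051
pos [ 0.327 -0.131  0.135] x [ 0.034 -0.507 -0.861] tilt 30.5 az -86.1 q [-0.32  0.52  2.33 -1.43  0.49  0.8 ] yz -0.085
[0.33, -0.05, 0.12] [0, -0.8, -0.6]
pos [ 0.388 -0.125  0.108] x [ 0.073 -0.522 -0.85 ] tilt 31.8 az -82.0 q [-0.25  0.62  2.22 -1.43  0.52  0.86] yz -0.055
pos [ 0.382 -0.141  0.088] x [ 0.025 -0.508 -0.861] tilt 30.6 az -87.2 q [-0.3   0.66  2.2  -1.43  0.5   0.83] yz -0.093
[0.33, -0.05, 0.12] [0, -1, 0]
pos [ 0.358 -0.209  0.164] x [ 0.095 -0.518 -0.85 ] tilt 31.8 az -79.6 q [-0.53  0.45  2.25 -1.43  0.42  0.56] yz -0.037
pos [ 0.352 -0.221  0.152] x [ 0.069 -0.501 -0.863] tilt 30.4 az -82.2 q [-0.57  0.47  2.25 -1.43  0.4   0.53] yz -0.055
```

Emit:
move_arm(commands=[[0.3,-16,0.6,-12,0],[0.3,-35,1.3,-26,0],[0.3,-53,2,-40,0],[0.3,-90,-7,-32,0],[0.3,-125,-16,-24,0],[0.3,-157,-25,-16,0],[0.3,-157,-25,-16,0]])

```text
time: 18.28
position: [0.4189, 0.0305, 0.1647]
tool_rot: [0.287, 0.375, -0.537, 0.699]
ft_force: [-0.2, 0.4, 0.1]
grip_width: 0.0304
```

```bash
python3 sh.py 0.33 -0.05 0.12; python3 mf.py 9 0.482 -0.106
```

```text
t 18.28 pos [0.4189 0.0305 0.1647] q [ 0.177  0.507  2.054 -0.923  0.765  0.659] F [-0.2  0.4  0.1] w 0.0304
[[0.143, 0.966, 0.217], [-0.535, 0.26, -0.804], [-0.832, -0.002, 0.554]]
shift mm [  67.6 -106.7   20.7] len 128
turn for level jaws 0.1629944759929382 -179.83700552400705
top 0.74 [296. 239. 332. 268.]
side 0.79 [166. 168. 202. 250.]
('top', 'side') (array([ 0.48087638, -0.1010139 ]), np.float64(120.15161895751953))
('top',) (array([ 0.4814267 , -0.10079477]), np.float64(19.98505210876465))
('side',) (array([ 0.48086562, -0.10096695]), np.float64(100.77916717529297))
```

View pics/side9.png

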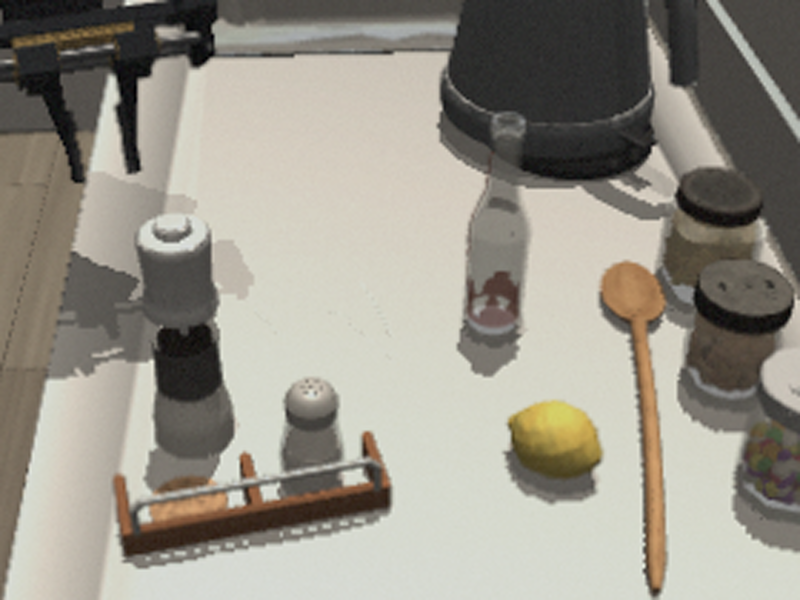

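Emit:
move_arm(commands=[[0.3,17,-27,5,0],[0.3,34,-54,10,0],[0.3,51,-80,15,0],[0.3,68,-107,21,0]])

```text
time: 18.82
position: [0.3334, -0.0447, 0.1245]
tool_rot: [0.285, 0.383, -0.546, 0.689]
ft_force: [3.6, -1.1, 1.2]
grip_width: 0.0305
```

Emit:
move_arm(commands=[[0.3,17,-35,-3,0],[0.3,35,-70,-6,0],[0.3,52,-105,-9,0],[0.3,69,-140,-12,0],[0.3,86,-175,-15,0]])

```text
time: 19.23
position: [0.2737, -0.0443, 0.1503]
tool_rot: [0.281, 0.389, -0.552, 0.682]
ft_force: [-0.1, 0.1, -0.1]
grip_width: 0.0303
```

```bash
python3 sh.py 0.38 0.02 0.15
```

```text
t 19.23 pos [ 0.2737 -0.0443  0.1503] q [-0.022  0.49   2.443 -1.431  0.567  1.099] F [-0.1  0.1 -0.1] w 0.0303
[[0.089, 0.971, 0.221], [-0.534, 0.233, -0.813], [-0.841, -0.045, 0.54]]
shift mm [-24.6 118.3 -29. ] len 124
turn for level jaws 4.8148864784319105 -175.1851135215681
```

```bash
python3 - <<'E'
from seq import *
R=Rot.from_quat([.281,.389,-.552,.682]).as_matrix()
for st in([.35,-.07,.12],[.36,-.05,.11],[.36,-.07,.11]):
  for d in([-.6,-.4,-.6],[-.4,-.8,-.4],[-.5,0,-.8],[-.5,-.2,-.8]):
    q,_=ikf(np.array([.38,.02,.15]),R,[.2,.55,2.1,-1.,.7,.9]); p=fk(P,q)[0]
    q=call(q,[(np.array(st)-p)*i/4 for i in range(1,5)]); q=call(q,[np.array(d)*.04*i for i in range(1,6)]); print(st,d);show(q)
p=np.array([.2737,-.0443,.1503])
E
```

```text
[0.35, -0.07, 0.12] [-0.6, -0.4, -0.6]
pos [ 0.327 -0.077  0.113] x [ 0.038 -0.528 -0.848] tilt 32.0 az -85.8 q [-0.13  0.6   2.33 -1.43  0.55  1.01] yz -0.085
[0.35, -0.07, 0.12] [-0.4, -0.8, -0.4]
pos [ 0.348 -0.155  0.134] x [ 0.042 -0.516 -0.855] tilt 31.2 az -85.3 q [-0.37  0.53  2.28 -1.43  0.49  0.74] yz -0.08
[0.35, -0.07, 0.12] [-0.5, 0, -0.8]
pos [ 0.329 -0.017  0.065] x [ 0.039 -0.539 -0.842] tilt 32.7 az -85.8 q [ 0.07  0.76  2.29 -1.43  0.58  1.24] yz -0.087
[0.35, -0.07, 0.12] [-0.5, -0.2, -0.8]
pos [ 0.34  -0.045  0.078] x [ 0.037 -0.534 -0.845] tilt 32.4 az -86.1 q [-0.02  0.71  2.29 -1.43  0.57  1.14] yz -0.088
[0.36, -0.05, 0.11] [-0.6, -0.4, -0.6]
pos [ 0.332 -0.056  0.093] x [ 0.037 -0.532 -0.846] tilt 32.2 az -86.0 q [-0.05  0.67  2.31 -1.43  0.56  1.09] yz -0.087
[0.36, -0.05, 0.11] [-0.4, -0.8, -0.4]
pos [ 0.356 -0.133  0.118] x [ 0.04  -0.52  -0.853] tilt 31.4 az -85.6 q [-0.29  0.58  2.27 -1.43  0.51  0.83] yz -0.083
[0.36, -0.05, 0.11] [-0.5, 0, -0.8]
pos [0.332 0.002 0.041] x [ 0.039 -0.542 -0.839] tilt 32.9 az -85.9 q [ 0.13  0.82  2.27 -1.43  0.58  1.31] yz -0.088
[0.36, -0.05, 0.11] [-0.5, -0.2, -0.8]
pos [ 0.344 -0.024  0.056] x [ 0.036 -0.538 -0.842] tilt 32.6 az -86.2 q [ 0.05  0.78  2.26 -1.43  0.58  1.21] yz -0.089
[0.36, -0.07, 0.11] [-0.6, -0.4, -0.6]
pos [ 0.339 -0.076  0.102] x [ 0.036 -0.528 -0.848] tilt 32.0 az -86.1 q [-0.12  0.64  2.3  -1.43  0.55  1.02] yz -0.087
[0.36, -0.07, 0.11] [-0.4, -0.8, -0.4]
pos [ 0.36  -0.154  0.123] x [ 0.04  -0.517 -0.855] tilt 31.2 az -85.6 q [-0.35  0.57  2.25 -1.43  0.5   0.76] yz -0.082
[0.36, -0.07, 0.11] [-0.5, 0, -0.8]
pos [ 0.341 -0.017  0.053] x [ 0.038 -0.539 -0.842] tilt 32.7 az -86.0 q [ 0.07  0.79  2.26 -1.43  0.58  1.24] yz -0.088
[0.36, -0.07, 0.11] [-0.5, -0.2, -0.8]
pos [ 0.351 -0.045  0.066] x [ 0.035 -0.534 -0.845] tilt 32.4 az -86.3 q [-0.02  0.74  2.26 -1.43  0.57  1.14] yz -0.09
```

Emit:
move_arm(commands=[[0.3,15,23,7,0],[0.3,30,46,15,0],[0.3,46,69,22,0]])

```text
time: 19.48
position: [0.3513, -0.0707, 0.1206]
tool_rot: [0.281, 0.388, -0.551, 0.683]
ft_force: [0.1, 0.0, 0.1]
grip_width: 0.0305
```

Emit:
move_arm(commands=[[0.3,27,-26,-5,0],[0.3,53,-52,-10,0],[0.3,80,-78,-15,0],[0.3,106,-104,-20,0],[0.3,133,-130,-26,0]])

```text
time: 19.9
position: [0.3274, -0.0769, 0.1165]
tool_rot: [0.278, 0.401, -0.563, 0.668]
ft_force: [0.5, 0.1, 0.1]
grip_width: 0.0307
```

```bash
python3 sh.py 0.46 0.0 0.14; python3 - <<'E'
from full import *
from rig import robot
o=robot.get_obs();R=Rot.from_quat(o['tool_rot']).as_matrix();x=R[:,0];th=np.arccos(-x[2]);h=np.array([x[0],x[1],0])/np.sin(th)
print('tilt',np.degrees(th),'az',np.degrees(np.arctan2(x[1],x[0])))
f=.025*np.sin(th)+.0095*np.cos(th)+.023; z=.025*np.cos(th)+.0095*np.sin(th)+.008
print('f,z',f,z)
q=o['q']
for c in((.481,-.101),(.4775,-.135),(.4775,-.169),(.4775,-.172)):
    p=np.array([*c,0])-h*f+[0,0,z]; q,e=ikf(p,R,q); print(c,p.round(4),q.round(3),e)
E
```

```text
t 19.9 pos [ 0.3274 -0.0769  0.1165] q [-0.128  0.594  2.329 -1.43   0.551  1.003] F [0.5 0.1 0.1] w 0.0307
[[0.046, 0.974, 0.223], [-0.529, 0.213, -0.822], [-0.848, -0.08, 0.525]]
shift mm [-54.5 143.6 -21.3] len 155
turn for level jaws 8.658259358849484 -171.34174064115052
tilt 32.052347597426326 az -85.02980647623872
f,z 0.044319200381950294 0.03423068129110169
(0.481, -0.101) [ 0.4772 -0.0568  0.0342] [-0.042  0.812  1.964 -1.145  0.616  0.761] 6.763478666016454e-13
(0.4775, -0.135) [ 0.4737 -0.0908  0.0342] [-0.117  0.811  1.987 -1.23   0.584  0.778] 7.362832565860344e-12
(0.4775, -0.169) [ 0.4737 -0.1248  0.0342] [-0.192  0.81   1.994 -1.299  0.558  0.776] 1.4755136178924384e-11
(0.4775, -0.172) [ 0.4737 -0.1278  0.0342] [-0.199  0.81   1.995 -1.305  0.556  0.776] 1.1635079011362848e-10
```

Emit:
move_arm(commands=[[0.3,-20,18,-16,4],[0.3,-35,50,-21,8.7],[0.3,-44,82,-21,8.7],[0.3,-50,113,-21,8.7],[0.3,-54,144,-21,8.7],[0.3,-54,144,-21,8.7]])

```text
time: 20.4
position: [0.4695, 0.0014, 0.1409]
tool_rot: [0.332, 0.354, -0.587, 0.648]
ft_force: [0.2, -0.5, 0.3]
grip_width: 0.0303
```

```bash
python3 sh.py 0.477 -0.02 0.034
```

```text
t 20.4 pos [0.4695 0.0014 0.1409] q [ 0.083  0.589  1.927 -0.83   0.8    0.643] F [ 0.2 -0.5  0.3] w 0.0303
[[0.059, 0.996, 0.069], [-0.526, 0.09, -0.845], [-0.848, 0.014, 0.53]]
shift mm [102.4   4.1 -38. ] len 109
turn for level jaws -1.5035233805164867 178.4964766194835
```

Emit:
move_arm(commands=[[0.3,30,1,-11,0],[0.3,60,2,-22,-1.5],[0.3,85,3,-32,-1.5],[0.3,102,4,-38,-1.5],[0.3,102,4,-38,-1.5]])

```text
time: 20.82
position: [0.4654, -0.0227, 0.0302]
tool_rot: [0.318, 0.366, -0.588, 0.648]
ft_force: [0.4, 0.1, -0.2]
grip_width: 0.0301
```

```bash
python3 sh.py 0.477 -0.054 0.034; python3 mf.py 10 0.481 -0.101
```

```text
t 20.82 pos [ 0.4654 -0.0227  0.0302] q [ 0.032  0.821  1.97  -1.101  0.636  0.919] F [ 0.4  0.1 -0.2] w 0.0301
[[0.041, 0.994, 0.101], [-0.529, 0.107, -0.842], [-0.848, -0.019, 0.53]]
shift mm [13.8  8.2 29.5] len 34
turn for level jaws 2.0409345632145186 -177.9590654367855
top 0.81 [295. 243. 330. 266.]Traceback (most recent call last):
  File "mf.py", line 9, in <module>
    r=[r for r in robot.regions_of(c,'pepper_mill') if np.abs(np.array(r['bbox'])).sum()>0][0]
      ~~~~~~~~~~~~~~~~~~~~~~~~~~~~~~~~~~~~~~~~~~~~~~~~~~~~~~~~~~~~~~~~~~~~~~~~~~~~~~~~~~~~~^^^
IndexError: list index out of range
```

View pics/top10.png

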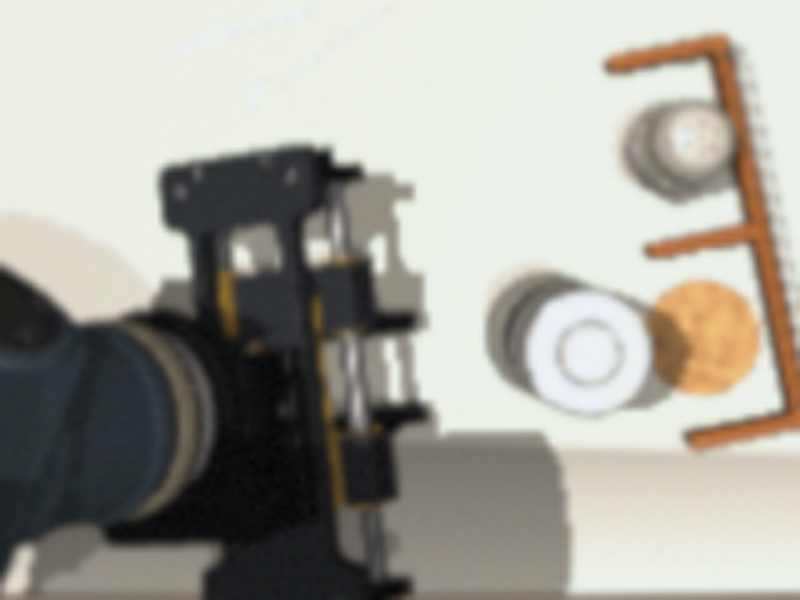

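```bash
python3 sh.py 0.477 -0.052 0.035
```

```text
t 21.02 pos [ 0.4677 -0.0222  0.0339] q [ 0.033  0.813  1.968 -1.099  0.638  0.916] F [0.7 0.4 0.5] w 0.031
[[0.047, 0.994, 0.097], [-0.529, 0.108, -0.842], [-0.847, -0.012, 0.531]]
shift mm [15.3  6.  26.5] len 31
turn for level jaws 1.2516301585982639 -178.74836984140174
```

Emit:
move_arm(commands=[[0.3,4,2.5,6,0],[0.3,8,5,12,0.6],[0.3,11.5,6,19,1.2],[0.3,15.3,6,26,1.2],[0.3,15.3,6,26,1.2]])

```text
time: 21.43
position: [0.4775, -0.0536, 0.034]
tool_rot: [0.327, 0.357, -0.591, 0.645]
ft_force: [0.9, 0.5, 0.2]
grip_width: 0.0306
```

```bash
python3 sh.py 0.470 -0.106 0.035
```

```text
t 21.43 pos [ 0.4775 -0.0536  0.034 ] q [-0.035  0.813  1.962 -1.139  0.62   0.911] F [0.9 0.5 0.2] w 0.0306
[[0.046, 0.996, 0.074], [-0.529, 0.087, -0.844], [-0.847, -0.001, 0.531]]
shift mm [ 26.5 -12.   44.2] len 53
turn for level jaws 0.05411354550524675 -179.94588645449474
```

Emit:
move_arm(commands=[[0.3,2.5,-1.2,4.2,0],[0.3,5,-2.3,8.5,0],[0.3,7.6,-3.5,12.7,0],[0.3,10.2,-4.6,17,0],[0.3,12.7,-5.8,21.2,0],[0.3,15.3,-6.9,25.5,0],[0.3,17.9,-8,29.7,0],[0.3,20.4,-9.2,34,0]])

```text
time: 22.1
position: [0.4713, -0.0926, 0.0341]
tool_rot: [0.326, 0.358, -0.591, 0.645]
ft_force: [0.6, 0.8, -1.1]
grip_width: 0.0304
```

```bash
sed -i "s/    r=\[r for.*/    r=[r for r in robot.regions_of(c,'pepper_mill') if r['pixels'].sum()>300]\n    if not r: print('none',n); continue\n    r=r[0]/; s/fit(rend_mill,{n:ms\[n\] for n in ns},p0))/fit(rend_mill,{n:ms[n] for n in ns if n in ms},p0))/" mf.py; python3 mf.py 11 0.475 -0.139; python3 sh.py 0.470 -0.106 0.035
```

```text
top 0.9 [309. 244. 348. 267.]
side 0.58 [163. 178. 200. 260.]
('top', 'side') (array([ 0.47738219, -0.13287216]), np.float64(134.8741455078125))
('top',) (array([ 0.47633393, -0.13278104]), np.float64(26.317466735839844))
('side',) (array([ 0.47736984, -0.13574596]), np.float64(99.26893615722656))
t 22.3 pos [ 0.4713 -0.0927  0.0343] q [-0.122  0.811  1.993 -1.242  0.582  0.936] F [ 0.4 -0.2  0.5] w 0.0305
[[0.045, 0.996, 0.076], [-0.529, 0.089, -0.844], [-0.847, -0.002, 0.531]]
shift mm [ 6.4 -2.5 11.5] len 13
turn for level jaws 0.20847489342234077 -179.79152510657767
```

View pics/top11.png

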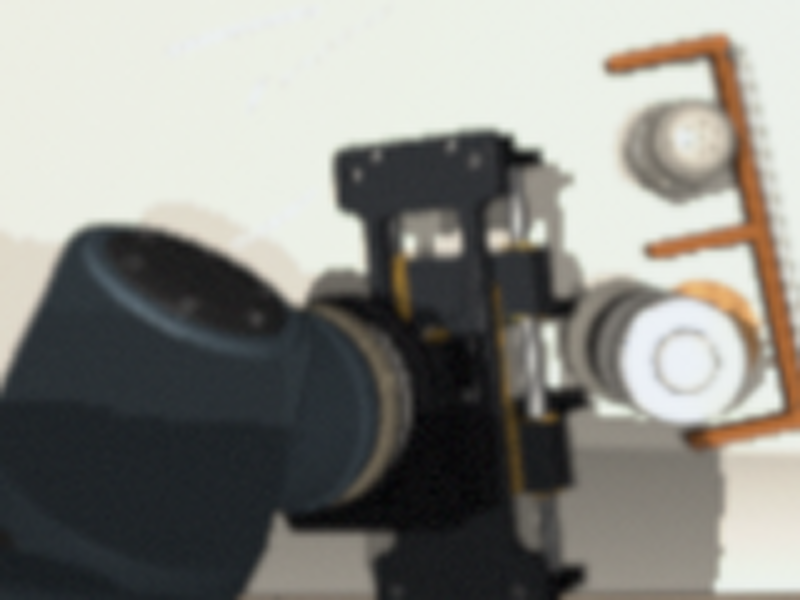

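View pics/side11.png

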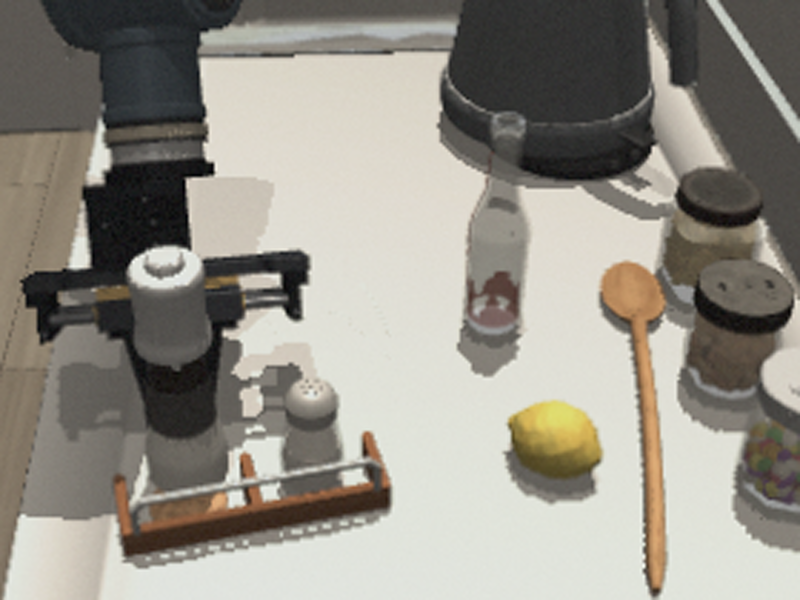

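Emit:
move_arm(commands=[[0.3,1.8,-0.2,2.9,0],[0.3,3.6,-0.3,5.7,0],[0.3,5.4,-0.5,8.6,0],[0.3,7.2,-0.6,11.4,0],[0.3,9,-0.8,14.3,0],[0.3,10.8,-0.9,17.2,0],[0.3,12.6,-1,20,0],[0.3,14.3,-1.2,22.9,0]])

```text
time: 22.97
position: [0.4727, -0.1195, 0.0342]
tool_rot: [0.326, 0.358, -0.591, 0.645]
ft_force: [0.3, 1.6, 0.3]
grip_width: 0.0301
```

```bash
python3 mf.py 12 0.477 -0.162; python3 sh.py 0.4735 -0.126 0.035
```

```text
top 0.73 [321. 238. 363. 269.]
side 0.76 [166. 186. 199. 269.]
('top', 'side') (array([ 0.47790153, -0.16000027]), np.float64(197.76626586914062))
('top',) (array([ 0.47665995, -0.15996801]), np.float64(20.080507278442383))
('side',) (array([ 0.47866299, -0.1604783 ]), np.float64(169.1732177734375))
t 23.17 pos [ 0.4727 -0.1196  0.0343] q [-0.181  0.811  1.996 -1.293  0.562  0.93 ] F [ 1.   1.  -0.9] w 0.0307
[[0.046, 0.996, 0.076], [-0.529, 0.089, -0.844], [-0.847, -0.002, 0.531]]
shift mm [2.8 0.3 5.8] len 6
turn for level jaws 0.18699998438168375 -179.81300001561831
```

View pics/top12.png

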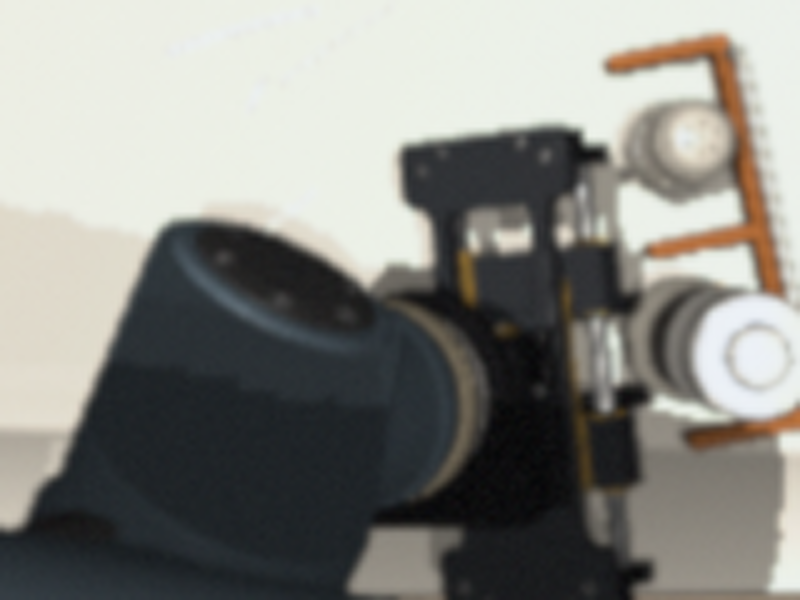

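View pics/side12.png

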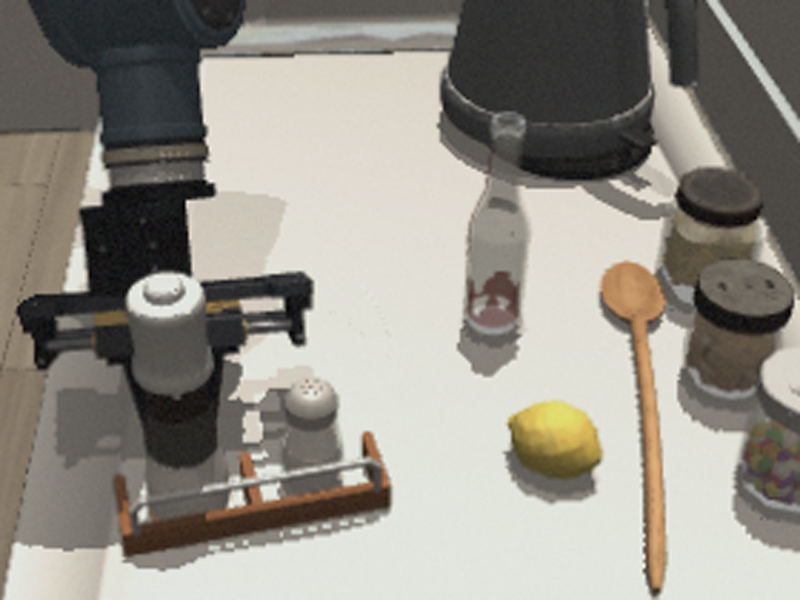

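Emit:
move_arm(commands=[[0.3,0.5,-0.1,0.9,0],[0.3,1.1,-0.2,1.7,0],[0.3,1.6,-0.3,2.5,0],[0.3,2.1,-0.4,3.4,0],[0.3,2.7,-0.5,4.3,0],[0.3,2.9,-0.5,4.7,0],[0.3,3.2,-0.5,5.1,0]])

```text
time: 23.75
position: [0.4727, -0.1252, 0.0342]
tool_rot: [0.326, 0.358, -0.591, 0.645]
ft_force: [0.7, 2.2, -0.5]
grip_width: 0.0305
```

```bash
python3 mf.py 13 0.477 -0.168; python3 sh.py 0.4735 -0.126 0.035
```

```text
top 0.97 [328. 241. 369. 269.]
side 0.8 [163. 189. 199. 269.]
('top', 'side') (array([ 0.47861944, -0.16545811]), np.float64(274.647705078125))
('top',) (array([ 0.47771719, -0.1645138 ]), np.float64(44.306034088134766))
('side',) (array([ 0.47856743, -0.16331875]), np.float64(222.6126708984375))
t 23.95 pos [ 0.4727 -0.1253  0.0342] q [-0.193  0.811  1.997 -1.305  0.557  0.929] F [0.6 2.1 0.1] w 0.0304
[[0.046, 0.996, 0.077], [-0.529, 0.089, -0.844], [-0.847, -0.002, 0.531]]
shift mm [-0.2  0.8  1.1] len 1
turn for level jaws 0.17503691168252308 -179.82496308831747
```

Emit:
move_arm(commands=[[0.3,0.3,0,0.4,0],[0.3,0.5,0,0.8,0],[0.3,0.8,-0.1,1.3,0],[0.3,1.1,-0.1,1.7,0]])

```text
time: 24.28
position: [0.4728, -0.1272, 0.0342]
tool_rot: [0.326, 0.358, -0.591, 0.645]
ft_force: [0.6, 2.1, 0.4]
grip_width: 0.0309
```

Emit:
move_arm(commands=[[0.3,0.3,0,0.4,0],[0.3,0.5,0,0.8,0]])

```text
time: 24.45
position: [0.4729, -0.1282, 0.0342]
tool_rot: [0.326, 0.358, -0.591, 0.645]
ft_force: [-0.1, 1.8, 0.4]
grip_width: 0.0307
```

```bash
python3 mf.py 14 0.477 -0.168; python3 st.py
```

```text
top 0.76 [326. 241. 373. 269.]
side 0.57 [162. 189. 200. 274.]
('top', 'side') (array([ 0.47791448, -0.16817188]), np.float64(204.4447784423828))
('top',) (array([ 0.47765895, -0.16905279]), np.float64(19.947290420532227))
('side',) (array([ 0.47861484, -0.16563556]), np.float64(170.4398193359375))
t 24.65 pos [ 0.4728 -0.1282  0.0342] q [-0.2    0.811  1.997 -1.31   0.555  0.928] F [-0.   2.1  0.2] w 0.0304
[[0.046, 0.996, 0.076], [-0.529, 0.089, -0.844], [-0.847, -0.002, 0.531]]
```

View pics/side14.png

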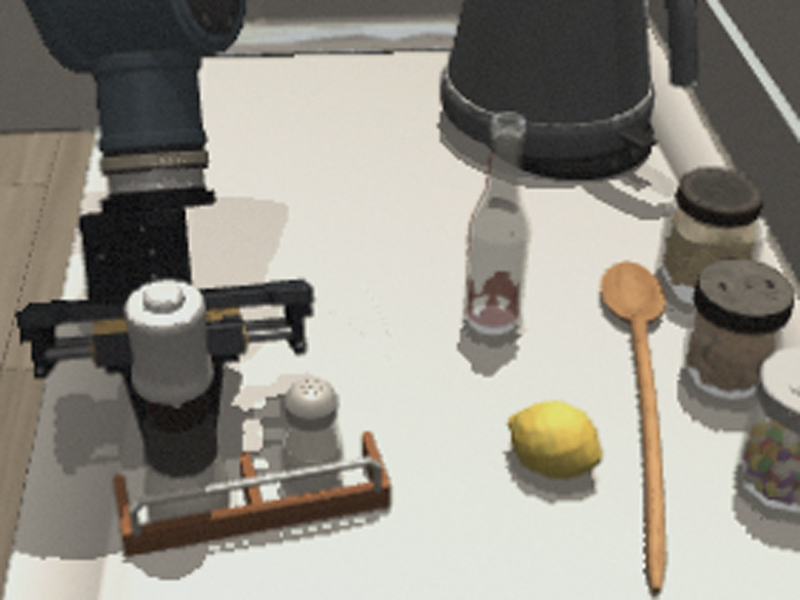

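Emit:
move_arm(commands=[[0.3,0.3,0,0.4,0],[0.3,0.5,0,0.8,0]])

```text
time: 24.82
position: [0.4729, -0.1291, 0.0342]
tool_rot: [0.326, 0.358, -0.591, 0.645]
ft_force: [-0.5, 3.2, 0.7]
grip_width: 0.0304
```

Emit:
move_arm(commands=[[0.3,0.3,0,0.4,0],[0.3,0.5,0,0.8,0]])

```text
time: 24.98
position: [0.4729, -0.1297, 0.0341]
tool_rot: [0.327, 0.358, -0.59, 0.645]
ft_force: [-0.3, 5.5, 1.5]
grip_width: 0.0304
```

Emit:
move_arm(commands=[[0.3,0.2,0,0.4,0],[0.3,0.2,0,0.4,0]])

```text
time: 25.15
position: [0.4729, -0.1298, 0.0341]
tool_rot: [0.327, 0.358, -0.59, 0.645]
ft_force: [-0.1, 6.1, 1.5]
grip_width: 0.0304
```

Emit:
move_arm(commands=[[0.3,-1.5,0.2,-2.5,0],[0.3,-4,0.7,-6.5,0],[0.3,-8,1.3,-12.5,0],[0.3,-14,2.3,-22,0],[0.3,-21,3.5,-33,0],[0.3,-29,4.8,-46,0],[0.3,-37,6,-59,0],[0.3,-45,7.5,-72,0]])

```text
time: 25.82
position: [0.4728, -0.0438, 0.0342]
tool_rot: [0.326, 0.358, -0.591, 0.646]
ft_force: [0.1, 0.1, -0.9]
grip_width: 0.0304
```

```bash
python3 mf.py 15 0.477 -0.168; python3 sh.py 0.40 0.10 0.15
```

```text
top 0.96 [328. 244. 368. 270.]
side 0.79 [162. 191. 200. 271.]
('top', 'side') (array([ 0.47776029, -0.16844947]), np.float64(310.1607971191406))
('top',) (array([ 0.4777168 , -0.16710211]), np.float64(42.395225524902344))
('side',) (array([ 0.47862529, -0.16850597]), np.float64(261.1316223144531))
t 26.02 pos [ 0.4731 -0.0446  0.0342] q [-0.016  0.812  1.969 -1.133  0.623  0.922] F [ 0.3 -0.3  0.1] w 0.0302
[[0.047, 0.996, 0.078], [-0.529, 0.091, -0.844], [-0.847, -0.002, 0.531]]
shift mm [-178.   -59.8  -66.2] len 199
turn for level jaws 0.18228377964339507 -179.8177162203566
```

View pics/side15.png

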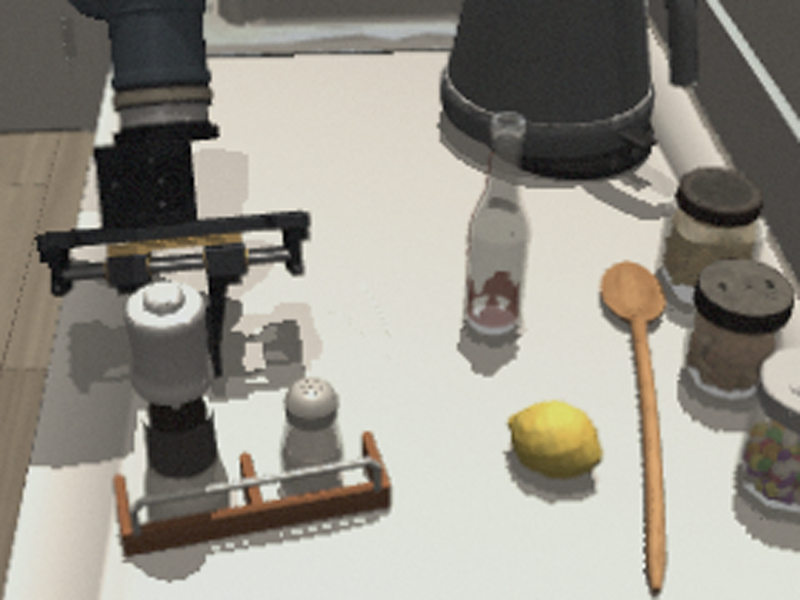

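View pics/top15.png

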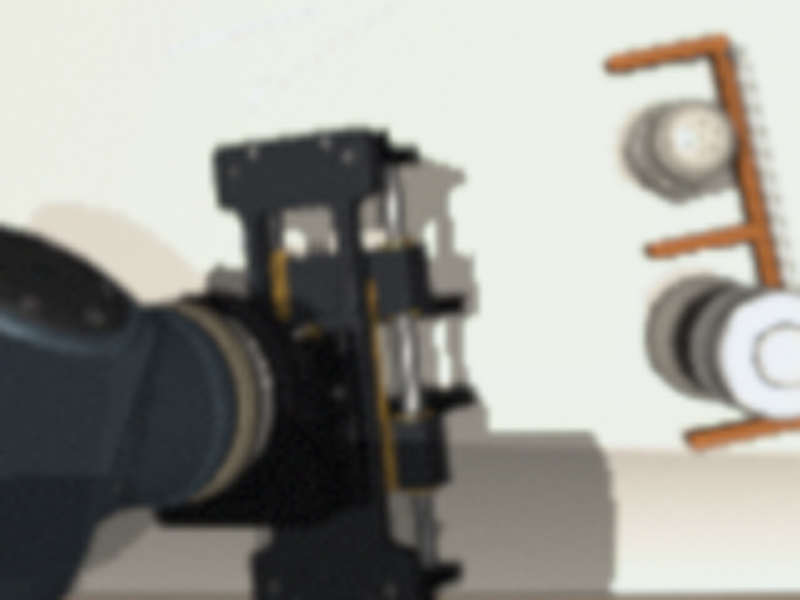

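Emit:
move_arm(commands=[[0.3,-30,-10,-22,0],[0.3,-65,-20,-36,0],[0.3,-100,-30,-48,0],[0.3,-135,-45,-56,0],[0.3,-160,-60,-66,0],[0.3,-178,-60,-66,0],[0.3,-178,-60,-66,0]])

```text
time: 26.6
position: [0.4004, 0.1007, 0.1524]
tool_rot: [0.328, 0.357, -0.589, 0.647]
ft_force: [0.3, -0.9, -0.2]
grip_width: 0.0302
```

```bash
python3 mf.py 16 0.477 -0.168; python3 - <<'E'
from h import *
for n in('top','side'):
    c=robot.camera(n); save(c,n+'17.png')
    for t in('salt_shaker','oil_bottle','lemon'):
        for r in robot.regions_of(c,t)[:1]:
            m=np.argwhere(r['pixels'])[:,::-1].mean(0); print(n,t,round(r['p'],2),np.round(r['bbox']),np.round(m,1))
E
python3 st.py
```

```text
top 0.77 [326. 242. 370. 270.]
side 0.91 [163. 192. 201. 269.]
('top', 'side') (array([ 0.47855391, -0.16833733]), np.float64(312.86468505859375))
('top',) (array([ 0.47751353, -0.16727348]), np.float64(33.73155975341797))
('side',) (array([ 0.47881819, -0.16565986]), np.float64(271.6022033691406))
top salt_shaker 0.94 [323. 203. 348. 226.] [335.6 212.8]
top oil_bottle 0.39 [320. 128. 342. 154.] [329.5 140.7]
top lemon 0.97 [319. 130. 343. 158.] [329.5 141. ]
side salt_shaker 0.76 [220. 220. 241. 264.] [228.6 242.1]
side oil_bottle 0.7 [279. 128. 307. 214.] [294.2 174.1]
side lemon 0.86 [298. 234. 333. 257.] [314.  243.7]
t 27.2 pos [0.3999 0.0989 0.1497] q [ 0.324  0.559  1.965 -0.715  0.905  0.768] F [-0.3  1.1 -0.6] w 0.0305
[[0.045, 0.996, 0.076], [-0.529, 0.089, -0.844], [-0.847, -0.002, 0.531]]
```

View pics/side17.png

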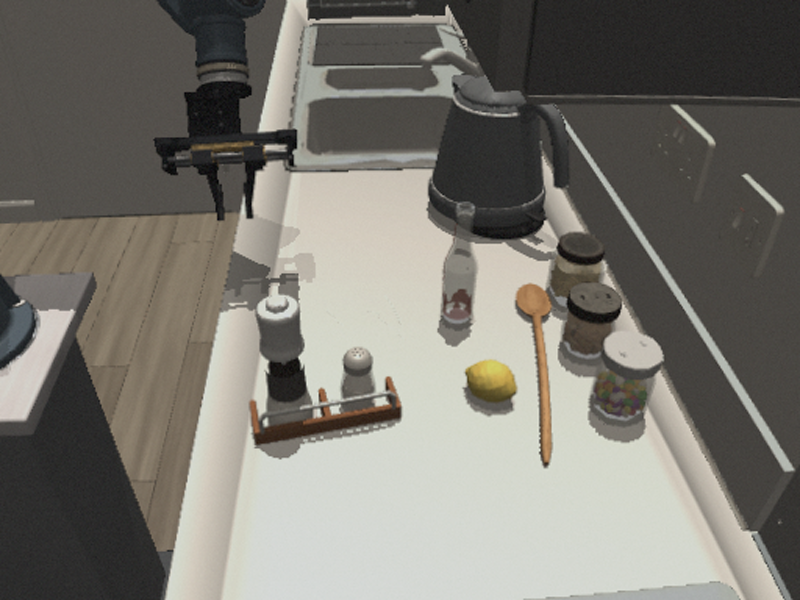

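View pics/top17.png

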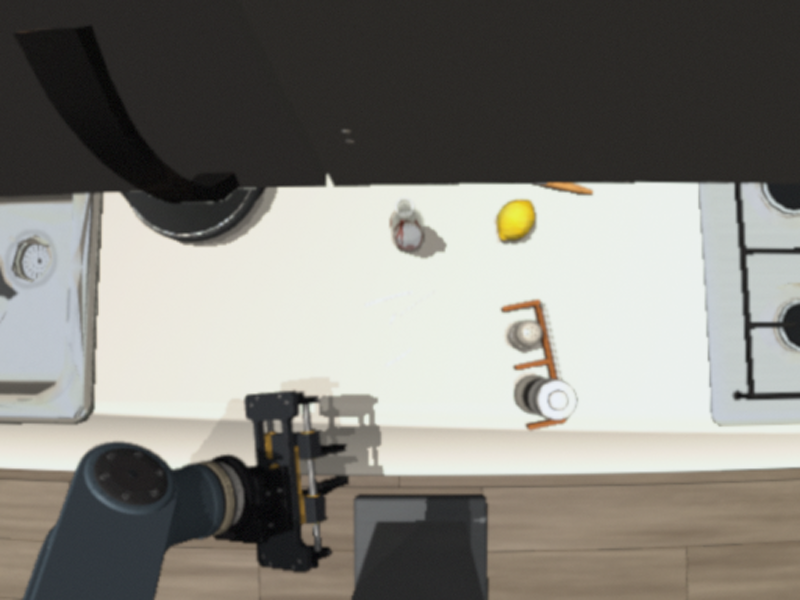

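The mill stands upright in the left bay (side picture about (283,360), top picture head about (556,400)). The salt shaker, bottle and lemon have not moved, and the hand is clear of everything.

```bash
python3 -c "
from rig import robot
print(robot.hand_in())"
```

```text
the job is handed in; nothing more can be done
None
```

The pepper mill stands upright in the free bay, on the cork mark and against the back. The hand is withdrawn, and I handed the job in at about 27 s.

**How it was pushed:** I used two fingertips low on the foot (roughly 15–20 mm up), with the fingers fixed about 30 mm apart and the tool leaned back 32–34°. The mill was never gripped or lifted.

**Leaning the tool:** The move command can only turn the tool about its own axis. I got the lean by driving joints against their range limits and keeping the tilt the arm settled on. Partway through the push joint 4 reached its limit. I backed off, adjusted the lean in free space, and finished the push.

**Last checks:**
- **Position:** the fit from both cameras puts the mill at (0.4786, -0.1683) m and the mark at about (0.477, -0.168) m. The single views differ by up to about 3 mm in depth.
- **Back contact:** I took it from the push force rising from about 2 N to 6 N while the hand stopped advancing.
- **Other objects:** the salt shaker and lemon show the same picture positions as at the start in both views. The oil bottle does in the side view. In the top view the network mistook the lemon for the bottle, so there I checked the bottle by eye and it looked unmoved.

**Possible failure on joint range:** while at their limits, joints 3, 4 and 6 read up to 0.004 rad past the stated ranges (for example -2.854 against -2.85). I took this as measurement noise but could not confirm it.

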